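Tension a clock wheel's spokes by counted quarter turns

TASK

Tension the spoked clock wheel on the truing stand: begin at the red-topped square nipple and go clockwise around the rim (seen from above), finishing each nipple before the next. Turn each one clockwise until you feel its slack end and it comes up firm, and from that point give it exactly one quarter turn for the red, two quarter turns for the next and one quarter turn for the last. Turn only about the nipple's own axis so that the wheel is not pushed round in its stand, overtighten nothing, leave the other things on the bench alone, and let go at the end.

Things in the scene. Friction and masses are not known exactly. Their poses are not given: they have to be found in the camera images.
- wheel_centre (a point): the wheel's centre at the height of the rim's flat top (50 mm above the bench). The wheel lies level on a dark steel stand: aluminium rim 204 mm across and 32 mm wide, brass hub reaching 8 mm above the rim's top, thin spokes below the rim's top
- wheel (a joint): how far the wheel has been pushed round in its stand, rad, counter-clockwise positive, 0 at the start. Its bearing is stiff: it slips at about 0.8 N m about the wheel's centre (some 9 N sideways at a nipple) and stays where it is left
- nipple_red: spoke nipple with red top, the first; one dark dot beside it. Upright square brass head 14 x 14 x 30 mm on the rim, 86 mm from the wheel's centre. Origin: centre of its underside, 57 mm above the bench, 7 mm above the rim's flat top (a steel collar 26 mm across fills the lowest 5 mm between). z up, the axis it turns on; x, y square to its flats. Turns without end
- nipple_second: spoke nipple next clockwise from the red one, plain; two dark dots beside it. Upright square brass head 14 x 14 x 30 mm on the rim, 86 mm from the wheel's centre. Origin: centre of its underside, 57 mm above the bench, 7 mm above the rim's flat top (a steel collar 26 mm across fills the lowest 5 mm between). z up, the axis it turns on; x, y square to its flats. Turns without end
- nipple_third: spoke nipple next clockwise again, the last, plain; one dark dot beside it. Upright square brass head 14 x 14 x 30 mm on the rim, 86 mm from the wheel's centre. Origin: centre of its underside, 57 mm above the bench, 7 mm above the rim's flat top (a steel collar 26 mm across fills the lowest 5 mm between). z up, the axis it turns on; x, y square to its flats. Turns without end
- spoke_red (a joint): draw of the red-topped nipple's spoke, m: 0 at start, then 0.0001 per quarter turn past firm, 0.0001 when done; far too small to read. Turned clockwise the nipple runs loose (0.03 N m) through unseen slack, 0.15 to 1.35 rad, new each time; then load rises over 0.1 rad of springy wind-up to 0.25 N m: firm, and it draws. Let go, it springs back only the wind-up. Turned back it is loose for 1.6 rad
- spoke_second (a joint): draw of the second nipple's spoke, m: 0 at start, then 0.0001 per quarter turn past firm, 0.0002 when done; far too small to read. Turned clockwise the nipple runs loose (0.03 N m) through unseen slack, 0.15 to 1.35 rad, new each time; then load rises over 0.1 rad of springy wind-up to 0.25 N m: firm, and it draws. Let go, it springs back only the wind-up. Turned back it is loose for 1.6 rad
- spoke_third (a joint): draw of the third nipple's spoke, m: 0 at start, then 0.0001 per quarter turn past firm, 0.0001 when done; far too small to read. Turned clockwise the nipple runs loose (0.03 N m) through unseen slack, 0.15 to 1.35 rad, new each time; then load rises over 0.1 rad of springy wind-up to 0.25 N m: firm, and it draws. Let go, it springs back only the wind-up. Turned back it is loose for 1.6 rad
- loupe: bystander: black eye loupe standing on the bench, 42 mm across, 36 mm tall; origin at its underside
- bench_block: bystander: square steel block with a dark top, 75 x 75 x 21 mm; origin at its underside
- movement_holder: bystander: small brass and aluminium holder, 62 x 36 x 44 mm; origin at its underside
- tweezers: bystander: brass tweezers lying on the bench, 136 mm long, 18 mm wide, 7 mm high, tips along +x; origin midway at bench height
Not all that is in view belongs to the job. There is more than one size of the part that bears wheel_centre; the job needs the middle-sized.

How it is judged:
On the way, in this order (a step that is already met when the one before it is completed fails the run):
1. the red spoke drawn by its quarter turn past firm (value of joint spoke_red between 8.3e-05 and 0.000117 m), for 0.2 s.
2. the second spoke drawn by its two quarter turns past firm (value of joint spoke_second between 0.00018 and 0.00022 m), for 0.2 s.
3. the third spoke drawn by its quarter turn past firm (value of joint spoke_third between 8.3e-05 and 0.000117 m), for 0.2 s.
At the end, for the whole second after the job is handed in: Past firm, red and third nipples turned one quarter turn (spokes drawn 0.083 to 0.117 mm), the second two (0.180 to 0.220 mm); the wheel within 0.1 rad of its start; nipples released; bystanders within 20 mm of their places (all of step 1 and all of step 2 and all of step 3 and value of joint wheel between -0.1 and 0.1 rad and contact force between the fingers and nipple_red below 0.5 N and contact force between the fingers and nipple_second below 0.5 N and contact force between the fingers and nipple_third below 0.5 N and distance of each of loupe, bench_block, movement_holder, tweezers from where it was at the start of the episode below 0.02 m); the robot touches nothing.
It fails at once if a nipple turned past firm before the one ahead of it in order had its turns ((value of joint spoke_second above 3e-05 m and value of joint spoke_red below 8.3e-05 m) or (value of joint spoke_third above 3e-05 m and value of joint spoke_second below 0.00018 m)).
It fails at once if a spoke overtightened by more than about a quarter of a quarter turn (value of joint any of spoke_red, spoke_third above 0.000127 m or value of joint spoke_second above 0.00023 m).
It fails at once if the wheel pushed round in its stand by more than 0.12 rad (value of joint wheel above 0.12 rad or value of joint wheel below -0.12 rad).
It fails at once if a bystander moved more than 20 mm (distance of any of loupe, bench_block, movement_holder, tweezers from where it was at the start of the episode above 0.02 m).
It also fails if it takes over 72 s, if anything falls off the work surface, if the arm or the gripper's body presses on something with over 40 N, if the wrist force passes 120 N, or if a joint passes its speed limit or range.

ROBOT

A 6-joint arm with a two-finger parallel gripper is mounted at the origin on the work surface. World frame = base frame: x ahead of the robot, y to its left, z up, the work surface at z = 0. Lengths are in m, angles in rad, forces in N, time in s.
With the tool pointing down it reaches from about 0.275 to 1 m from the base axis. Payload 8.4 kg.
Tool frame: the origin (TCP) lies midway between the tips of the shut fingers; the grasp point (between the pads) lies 19 mm behind it; z points along the fingers, x is the direction in which the jaws open and shut, and the axes are right-handed (so a half turn about z gives the same grasp; the last joint's range is limited). The gripper opens to 85 mm and grips with 20 to 120 N. Pads are 22 mm wide; open, the fingers measure 114 mm over their backs; the gripper's body (76 mm by 85 mm) begins 54 mm behind the grasp point. The pads swing forward as they close: fully open they stand 13 mm farther back than shut.
Start: joints at [-1.192, 0.353, 1.633, -0, 1.155, -0.002], TCP at [0.232, -0.58, 0.231] pointing down, gripper open.
Joint ranges: [-2.63, 2.63], [-0.92, 2.1], [0.06, 2.66], [-1.3, 4.44], [0, 2.69], [-3.02, 3.02]. Speed limits (rad/s): [2.22, 2.22, 2.79, 3.14, 3.14, 3.14].

INTERFACE

Orientations are given as a unit quaternion [w, x, y, z].
In Python, from station import * gives the robot as it stands.
- The arm moves only by the tool jog_arm, never from a script. Its argument "increments" is a list of rows, each an object of numbers: "tx", "ty", "tz": the shift along the tool's x, y, z in mm; "rx", "ry", "rz": the turn, a rotation vector about the tool's x, y, z in rad; "grip": the opening in per cent of the stroke, from 0 (shut) to 100 (fully open). A call has 1 to 10 rows; each row is the pose to reach, as a shift and turn from the pose commanded when the call began, along the tool's axes at that moment; what a row does not reach only later rows make up. A row lasts 1/10 s, in which the tool goes at most 50 mm and 8.59 degrees, less where a joint would pass 70% of its speed; a pose out of reach is approached as far as the arm can. A call with a gripper value outside its range is refused whole. The fingers move at their own pace and stop on an object; "squeeze" is the grip in N (left out, the last holds). Time passes only in rows, so rows that repeat a pose let the fingers close. It gives the time, the measured TCP pose, the force and the opening at its end, in the units of the state.
- observe(): the state, without advancing time (a new reading comes with each control period).
- get_image(name): name is "side" or "top" or "wrist"; returns the picture (384x512x3 uint8, red, green, blue); there is no depth.
- calibration(name): a dict with "intrinsics" (3x3 intrinsics, pixels), "rvec" (rotation vector, rad) and "tvec" (3), from world to camera coordinates, as OpenCV has them; the wrist camera has in their place "T_tool_cam" (4x4, takes a point from camera to tool coordinates, whose origin is the TCP and whose axes are the tool frame's). Camera axes: x right, y down, z forward; pixel columns grow to the right and rows downward; lengths in m; the calibration is good to about 2 mm. A picture is of the moment at which its call begins: read the wrist's pose just before it. calibration takes no time and is no camera call.
- job_done(): hands the job in, once; it reports no verdict.
The state is a dict: "time": time; "joints": joint angles; "qvel": joint speeds; "joint_torque": joint torques, N m; "ee_pos": TCP position; "eef_rot": TCP orientation; "force": force on the tool from outside, world axes, zero at the start; "moment": the same for the moment, N m; "grip_width": finger opening in m.
Only numpy, scipy, OpenCV 4.12 (cv2) and the standard library are available. Lean on these libraries where they do the work, as an engineer would, in place of code of your own. Each camera call takes 0.05 s, during which the arm holds its last target.

## Working session

There is one attempt and no reset: what is moved stays moved. The work goes in short steps, Python scripts to look and compute and a tool call to move; the robot and the scene stay as the last step left them, time stands still between calls to the robot, and variables do not carry over. Pictures are saved under pics/ and viewed, and the job is handed in when it is done.

Besides the shell and the picture viewer there is one more tool, called after ">>>" as name(argument=value, ...) on one line, values as JSON. jog_arm: Moves the arm, as the interface text tells. Its arguments: {"type":"object","properties":{"increments":{"type":"array","items":{"type":"object","properties":{"tx":{"type":"number"},"ty":{"type":"number"},"tz":{"type":"number"},"rx":{"type":"number"},"ry":{"type":"number"},"rz":{"type":"number"},"grip":{"type":"number"}}}},"squeeze":{"type":"number"}},"required":["increments"]}

```bash
ls; mkdir -p pics; python3 - <<'E'
from station import *
import cv2
print(observe())
for n in ("top","side","wrist"):
    print(n,calibration(n))
    cv2.imwrite(f"pics/{n}0.png",get_image(n)[:,:,::-1])
E
```

```text
pics
{'time': 0.0, 'joints': array([-1.19238241e+00,  3.53668768e-01,  1.63412717e+00, -1.33765835e-05,
        1.15519503e+00, -2.38248236e-03]), 'qvel': array([-0.00050404, -0.00017531, -0.00100549,  0.00023236,  0.00032512,
       -0.00058969]), 'joint_torque': array([-1.21066856e-03, -6.05253768e+01, -3.42058682e+01, -2.17598681e-04,
        9.23525076e-03,  2.23510494e-05]), 'ee_pos': array([ 0.23211948, -0.5797898 ,  0.23055178]), 'eef_rot': array([-3.88202457e-04,  8.28149833e-01, -5.60506348e-01, -5.81508531e-04]), 'force': array([ 0.06727916, -0.05288796,  0.39117673]), 'moment': array([0.00634235, 0.0161824 , 0.02458801]), 'grip_width': 0.08534447372688629}
top {'intrinsics': array([[481.47493306,   0.        , 253.7790474 ],
       [  0.        , 481.47493306, 187.79170727],
       [  0.        ,   0.        ,   1.        ]]), 'rvec': array([ 2.2180457 , -2.18163913,  0.0734245 ]), 'tvec': array([-7.10803507e-04,  4.27545363e-01,  1.36427262e+00])}
side {'intrinsics': array([[415.31886146,   0.        , 254.32135322],
       [  0.        , 415.31886146, 194.38240132],
       [  0.        ,   0.        ,   1.        ]]), 'rvec': array([ 2.16568783, -0.308262  ,  0.18761161]), 'tvec': array([-0.41875524,  0.12806699,  1.17909594])}
wrist {'intrinsics': array([[305.86558174,   0.        , 255.50644303],
       [  0.        , 305.86558174, 191.37687891],
       [  0.        ,   0.        ,   1.        ]]), 'T_tool_cam': array([[ 9.99999892e-01,  1.08985357e-04, -4.51809437e-04,
        -6.71466789e-04],
       [ 3.52868278e-05,  9.51508108e-01,  3.07623664e-01,
        -7.83433151e-02],
       [ 4.63426818e-04, -3.07623647e-01,  9.51508002e-01,
        -1.41978690e-01],
       [ 0.00000000e+00,  0.00000000e+00,  0.00000000e+00,
         1.00000000e+00]])}
```

View pics/top0.png

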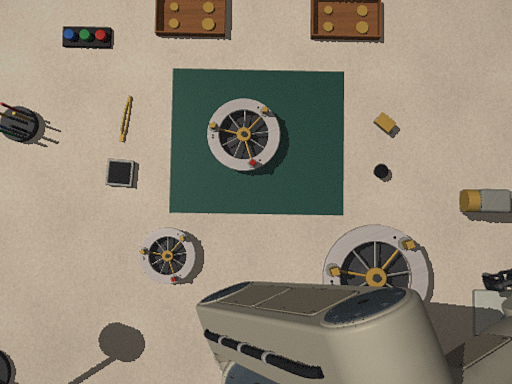

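View pics/side0.png

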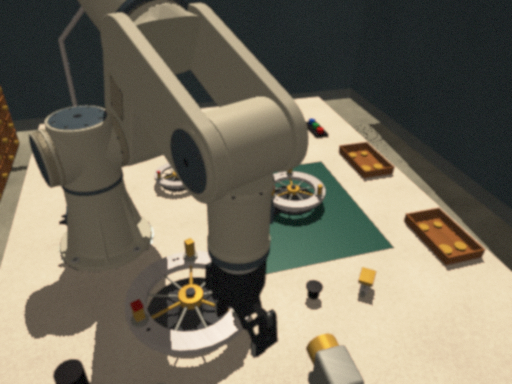

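View pics/wrist0.png

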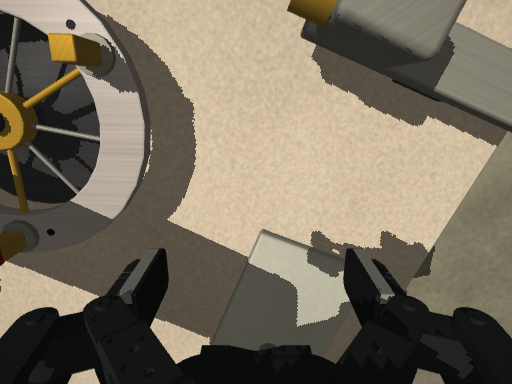

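```bash
cat > h.py <<'E'
import numpy as np, cv2
from scipy.spatial.transform import Rotation as R
from station import *
def quat(q): return R.from_quat([q[1],q[2],q[3],q[0]])
def cam(name,st=None):
    c=calibration(name);K=np.array(c["intrinsics"])
    if name=="wrist":
        T=np.eye(4);T[:3,:3]=quat(st["eef_rot"]).as_matrix();T[:3,3]=st["ee_pos"]
        M=np.linalg.inv(T@np.array(c["T_tool_cam"]))
        return K,M[:3,:3],M[:3,3]
    return K,R.from_rotvec(c["rvec"]).as_matrix(),np.array(c["tvec"])
def px2w(C,px,z):
    K,Rm,t=C
    d=Rm.T@np.linalg.inv(K)@np.array([px[0],px[1],1.]);o=-Rm.T@t
    return o+d*(z-o[2])/d[2]
def w2px(C,p):
    K,Rm,t=C
    q=K@(Rm@np.asarray(p)+t);return q[:2]/q[2]
def shot(name,fn,scale=1):
    st=observe();im=get_image(name)[:,:,::-1].copy()
    cv2.imwrite("pics/"+fn,im);return st,im
E
python3 - <<'E'
from h import *
np.set_printoptions(precision=4,suppress=True)
C=cam("top")
print(px2w(C,(244,134),.05),"wheel edges",px2w(C,(207,134),.05),px2w(C,(281,134),.05))
for n,p in dict(red=(253,162),a=(213,126),b=(266,111)).items(): print(n,px2w(C,p,.087))
for n,p in dict(loupe=(381,171),block=(121,172),holder=(386,123),tweez=(126,118)).items(): print(n,px2w(C,p,.03))
st=observe();m=quat(st["eef_rot"]).as_matrix();print(m)
im=cv2.imread("pics/top0.png")[80:190,190:300];cv2.imwrite("pics/top0c.png",cv2.resize(im,None,fx=5,fy=5,interpolation=cv2.INTER_CUBIC))
E
```

```text
[0.5754 0.0366 0.05  ] wheel edges [0.5735 0.1398 0.05  ] [ 0.5773 -0.0669  0.05  ]
red [0.4933 0.0105 0.087 ]
a [0.5896 0.1208 0.087 ]
b [ 0.6335 -0.0226  0.087 ]
loupe [ 0.4802 -0.3532  0.03  ]
block [0.4647 0.381  0.03  ]
holder [ 0.6178 -0.3673  0.03  ]
tweez [0.6183 0.3716 0.03  ]
[[ 0.3716 -0.9284 -0.0004]
 [-0.9284 -0.3716  0.001 ]
 [-0.0011 -0.     -1.    ]]
```

View pics/top0c.png

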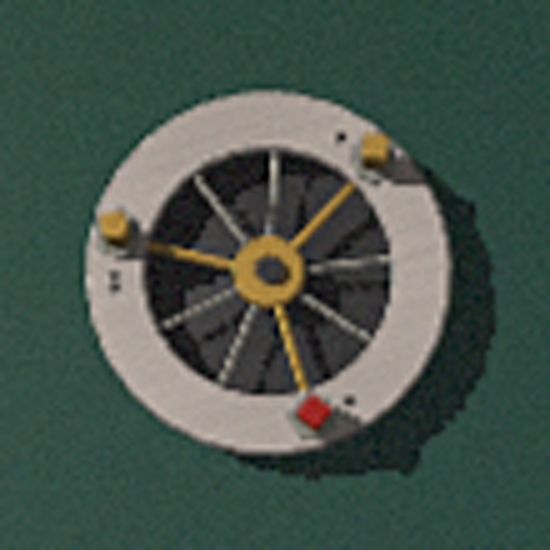

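>>> jog_arm(increments=[{"tx":-29,"ty":-36,"tz":0,"rz":-0.13},{"tx":-58,"ty":-72,"tz":0,"rz":-0.26},{"tx":-88,"ty":-108,"tz":0,"rz":-0.4},{"tx":-117,"ty":-144,"tz":0,"rz":-0.53},{"tx":-146,"ty":-180,"tz":0,"rz":-0.66},{"tx":-175,"ty":-216,"tz":0,"rz":-0.8},{"tx":-205,"ty":-252,"tz":0,"rz":-0.93},{"tx":-234,"ty":-288,"tz":0,"rz":-1.06},{"tx":-263,"ty":-324,"tz":0,"rz":-1.2},{"tx":-292,"ty":-360,"tz":0,"rz":-1.33}])

```text
$.increments[0]: bad value
```

```bash
cat >> h.py <<'E'
def info():
    np.set_printoptions(precision=4,suppress=True)
    st=observe();m=quat(st["eef_rot"]).as_matrix()
    print("t",round(st["time"],2),"pos",st["ee_pos"],"yaw",round(np.arctan2(m[1,0],m[0,0]),4),"tilt",m[:2,2],"q",st["joints"],"F",st["force"],"M",st["moment"],"w",round(st["grip_width"],4))
    return st
def go(target,yaw=None):
    st=observe();m=quat(st["eef_rot"]).as_matrix()
    d=m.T@(np.array(target)-st["ee_pos"])*1000
    y=np.arctan2(m[1,0],m[0,0])
    print("move mm",d.round(1),"rz",None if yaw is None else round(-((yaw-y+np.pi)%(2*np.pi)-np.pi),4))
E
python3 -c "
from h import *
info(); go((0.575,0.037,0.22))"
```

```text
t 0.15 pos [ 0.2322 -0.5799  0.2307] yaw -1.19 tilt [-0.0004  0.001 ] q [-1.1924  0.3535  1.634   0.      1.1552 -0.0024] F [ 0.3868 -0.0227  0.2586] M [-0.0045  0.048  -0.0127] w 0.0859
move mm [-445.3 -547.5   11.2] rz None
```

>>> jog_arm(increments=[{"tx":-29,"ty":-36,"tz":0,"rx":0,"ry":0,"rz":-0.13,"grip":100},{"tx":-58,"ty":-72,"tz":0,"rx":0,"ry":0,"rz":-0.26,"grip":100},{"tx":-88,"ty":-108,"tz":0,"rx":0,"ry":0,"rz":-0.4,"grip":100},{"tx":-117,"ty":-144,"tz":0,"rx":0,"ry":0,"rz":-0.53,"grip":100},{"tx":-146,"ty":-180,"tz":0,"rx":0,"ry":0,"rz":-0.66,"grip":100},{"tx":-175,"ty":-216,"tz":0,"rx":0,"ry":0,"rz":-0.8,"grip":100},{"tx":-205,"ty":-252,"tz":0,"rx":0,"ry":0,"rz":-0.93,"grip":100},{"tx":-234,"ty":-288,"tz":0,"rx":0,"ry":0,"rz":-1.06,"grip":100},{"tx":-263,"ty":-324,"tz":0,"rx":0,"ry":0,"rz":-1.2,"grip":100},{"tx":-292,"ty":-360,"tz":0,"rx":0,"ry":0,"rz":-1.33,"grip":100}])

```text
time: 1.15
ee_pos: [0.4585, -0.1736, 0.2313]
eef_rot: [0.0, 0.997, 0.073, 0.0]
force: [0.1, -0.6, 0.4]
grip_width: 0.0854
```

```bash
python3 -c "
from h import *
info(); go((0.575,0.037,0.22))"
```

```text
t 1.15 pos [ 0.4585 -0.1736  0.2313] yaw 0.1456 tilt [ 0.0002 -0.0001] q [-0.3649  0.1418  1.9144 -0.      1.0852 -0.5105] F [ 0.0509 -0.6136  0.3785] M [-0.0375  0.004   0.0133] w 0.0854
move mm [ 145.8 -191.4   11.3] rz None
```

>>> jog_arm(increments=[{"tx":18,"ty":-24,"tz":1,"rx":0,"ry":0,"rz":-0.14,"grip":100},{"tx":40,"ty":-54,"tz":3,"rx":0,"ry":0,"rz":-0.28,"grip":100},{"tx":65,"ty":-86,"tz":5,"rx":0,"ry":0,"rz":-0.42,"grip":100},{"tx":90,"ty":-118,"tz":7,"rx":0,"ry":0,"rz":-0.56,"grip":100},{"tx":115,"ty":-150,"tz":9,"rx":0,"ry":0,"rz":-0.7,"grip":100},{"tx":135,"ty":-177,"tz":10,"rx":0,"ry":0,"rz":-0.84,"grip":80},{"tx":146,"ty":-191,"tz":11,"rx":0,"ry":0,"rz":-0.98,"grip":60},{"tx":146,"ty":-191,"tz":11,"rx":0,"ry":0,"rz":-1.12,"grip":60},{"tx":146,"ty":-191,"tz":11,"rx":0,"ry":0,"rz":-1.26,"grip":60},{"tx":146,"ty":-191,"tz":11,"rx":0,"ry":0,"rz":-1.4,"grip":60}])

```text
time: 2.15
ee_pos: [0.5757, 0.0345, 0.2199]
eef_rot: [-0.0, 0.716, 0.698, -0.0]
force: [0.2, -0.8, -0.3]
grip_width: 0.0511
```

```bash
python3 -c "
from h import *
info(); shot('wrist','w1.png'); shot('top','t1.png')"
```

```text
t 2.15 pos [0.5757 0.0345 0.2199] yaw 1.5464 tilt [-0.0007 -0.    ] q [ 0.0572  0.2903  1.7498  0.      1.1022 -1.4891] F [ 0.1746 -0.8045 -0.3058] M [0.0105 0.0203 0.0232] w 0.0511
```

View pics/w1.png

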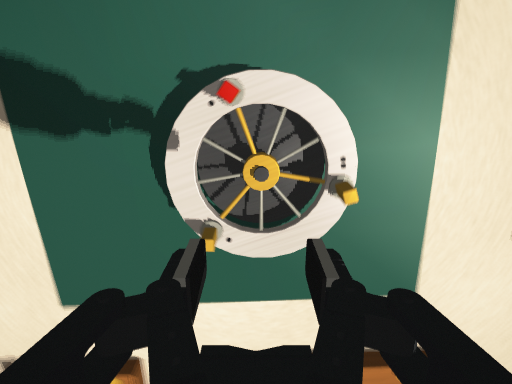

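```bash
python3 - <<'E'
import cv2,numpy as np
im=cv2.imread("pics/w1.png")
cs=[im[y-25:y+25,x-25:x+25] for x,y in ((228,95),(342,185),(210,235))]
o=np.hstack([cv2.resize(c,(260,260),interpolation=cv2.INTER_CUBIC) for c in cs])
cv2.imwrite("pics/w1c.png",o)
E
```

```text
(no output)
```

View pics/w1c.png

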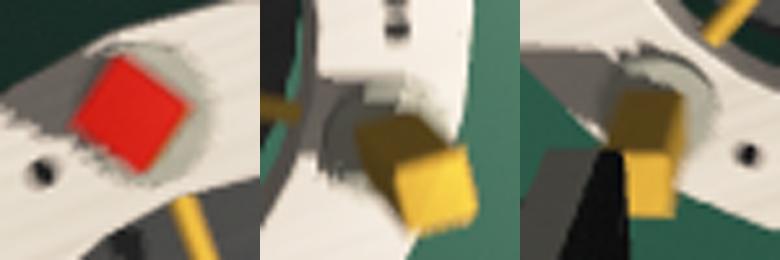

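```bash
python3 - <<'E'
from h import *
from scipy.optimize import least_squares
np.set_printoptions(precision=4,suppress=True)
st=observe();C=cam("wrist",st);print(st["time"])
im=cv2.imread("pics/w1.png")
def nip(name,cr,off):
    P=np.array([px2w(C,(off[0]+x/5.2-.4,off[1]+y/5.2-.4),.087)[:2] for x,y in cr])
    e=np.roll(P,-1,0)-P
    a=np.arctan2(e[:,1],e[:,0]); yaw=np.angle(np.mean(np.exp(4j*a)))/4
    print(name,P.mean(0),"sides mm",np.linalg.norm(e,axis=1)*1000,"yaw mod90",yaw, np.degrees(a)%90)
    return P.mean(0)
N=[nip("red",[(118,52),(190,105),(143,173),(72,120)],(203,70)),
nip("second",[(395,172),(468,147),(478,212),(405,232)],(317,160)),
nip("third",[(630,152),(677,152),(675,217),(627,217)],(185-100,210))]
# centre from rim outer circle: brightness edge along rays
b,g,r=[im[:,:,i].astype(int) for i in range(3)]
hub=((r>150)&(g>110)&(b<90)).astype(np.uint8)
# rim edge
pts=[]
c0=px2w(C,(261,173),.05)[:2]
for a in np.linspace(0,2*np.pi,180,endpoint=False):
    prof=[]
    rad=np.arange(.094,.112,.0004)
    for q in rad:
        u=w2px(C,(*(c0+q*np.array([np.cos(a),np.sin(a)])),.05))
        if not(0<=u[0]<511 and 0<=u[1]<383): prof=None;break
        prof.append(cv2.getRectSubPix(im,(1,1),(float(u[0]),float(u[1])))[0,0].astype(float)[2])
    if prof is None: continue
    prof=np.array(prof);d=np.diff(cv2.GaussianBlur(prof[:,None],(1,5),0)[:,0]);k=d.argmin()
    if d[k]<-12: pts.append(c0+rad[k]*np.array([np.cos(a),np.sin(a)]))
pts=np.array(pts)
f=least_squares(lambda p:np.hypot(*(pts-p[:2]).T)-p[2],[*c0,.102],loss="soft_l1",f_scale=.001)
print("centre",f.x,len(pts))
for n in N: print("R",np.hypot(*(n-f.x[:2])),"ang",np.degrees(np.arctan2(*(n-f.x[:2])[::-1])))
E
```

```text
2.25
red [0.4944 0.0134] sides mm [14.1643 13.3714 14.2054 13.1471] yaw mod90 -0.6610520253016214 [53.113  51.6887 52.2036 51.4933]
second [0.5938 0.1721] sides mm [13.4376 13.0327 13.4328 12.132 ] yaw mod90 0.280236226361755 [19.1173 14.9979 15.2732 14.8575]
third [ 0.6402 -0.0126] sides mm [ 8.9891 13.9798  9.3097 14.0051] yaw mod90 -0.0686689051052196 [88.3504 84.4332 88.349  83.1248]
centre [0.5759 0.0404 0.1007] 174
R 0.0858646863615147 ang -161.6290942323291
R 0.13287959056666357 ang 82.25046024666317
R 0.0833402466939236 ang -39.54716891854344
```

```bash
python3 - <<'E'
from h import *
C=cam("wrist",observe());c=np.array([.5759,.0404])
for name,cr,off in (("second",[(395,172),(468,147),(478,212),(405,232)],(267,160)),):
    P=np.array([px2w(C,(off[0]+x/5.2-.4,off[1]+y/5.2-.4),.087)[:2] for x,y in cr])
    e=np.roll(P,-1,0)-P;a=np.arctan2(e[:,1],e[:,0])
    d=P.mean(0)-c
    print(P.mean(0),np.linalg.norm(e,axis=1),np.degrees(a)%90,np.hypot(*d),np.degrees(np.arctan2(d[1],d[0])))
go((.4944,.0134,.13))
E
```

```text
[0.59244377 0.12461156] [0.01365963 0.01286607 0.01361871 0.01197816] [18.76304884 12.31981585 15.03409388 12.17589432] 0.08582122768837872 78.88550993106954
move mm [-23.2 -80.6  90. ] rz None
```

>>> jog_arm(increments=[{"tx":-6,"ty":-20,"tz":22,"rx":0,"ry":0,"rz":-0.13,"grip":60},{"tx":-12,"ty":-40,"tz":45,"rx":0,"ry":0,"rz":-0.27,"grip":60},{"tx":-18,"ty":-60,"tz":68,"rx":0,"ry":0,"rz":-0.4,"grip":60},{"tx":-23.2,"ty":-80.6,"tz":90,"rx":0,"ry":0,"rz":-0.53,"grip":60},{"tx":-23.2,"ty":-80.6,"tz":90,"rx":0,"ry":0,"rz":-0.67,"grip":60},{"tx":-23.2,"ty":-80.6,"tz":90,"rx":0,"ry":0,"rz":-0.8,"grip":60},{"tx":-23.2,"ty":-80.6,"tz":90,"rx":0,"ry":0,"rz":-0.934,"grip":60},{"tx":-23.2,"ty":-80.6,"tz":90,"rx":0,"ry":0,"rz":-0.934,"grip":60}])

```text
time: 3.05
ee_pos: [0.4946, 0.0134, 0.1302]
eef_rot: [-0.0, 0.329, 0.944, -0.0]
force: [-0.4, -0.2, 0.1]
grip_width: 0.0513
```

```bash
python3 -c "
from h import *
info(); st,im=shot('wrist','w2.png');go((.4944,.0134,.06),2.48)
print(w2px(cam('wrist',st),(.4944,.0134,.087)))"
```

```text
t 3.05 pos [0.4946 0.0134 0.1302] yaw 2.4719 tilt [-0.0001  0.    ] q [ 0.024   0.2822  1.999   0.      0.8605 -2.448 ] F [-0.4082 -0.2353  0.1341] M [-0.0378  0.0068 -0.0089] w 0.0513
move mm [ 0.2 -0.1 70.3] rz -0.012
[254.3159 218.9243]
```

View pics/w2.png

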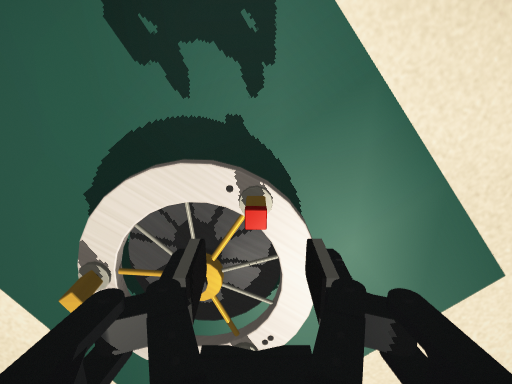

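```bash
cat >> h.py <<'E'
def redtop(im,C):
    b,g,r=[im[:,:,i].astype(int) for i in range(3)]
    m=((r>130)&(g<80)&(b<80)).astype(np.uint8)
    n,l,s,c=cv2.connectedComponentsWithStats(m);k=1+s[1:,4].argmax()
    ys,xs=np.nonzero(l==k)
    P=np.array([px2w(C,(x,y),.087)[:2] for x,y in zip(xs,ys)]).astype(np.float32)
    rc=cv2.minAreaRect((P*1e4).astype(np.float32))
    print("rect",np.array(rc[0])/1e4,np.array(rc[1])/10,"ang",rc[2],np.radians(rc[2]),"mean",P.mean(0))
E
python3 -c "
from h import *
st=observe();redtop(cv2.imread('pics/w2.png'),cam('wrist',st))
im=cv2.imread('pics/w2.png')[170:270,170:340];cv2.imwrite('pics/w2c.png',cv2.resize(im,None,fx=4.5,fy=4.5,interpolation=cv2.INTER_CUBIC))"
```

```text
rect [0.49415024 0.01426851] [13.50921631 13.90153046] ang 51.39524841308594 0.8970163046887403 mean [0.49414966 0.013882  ]
```

View pics/w2c.png

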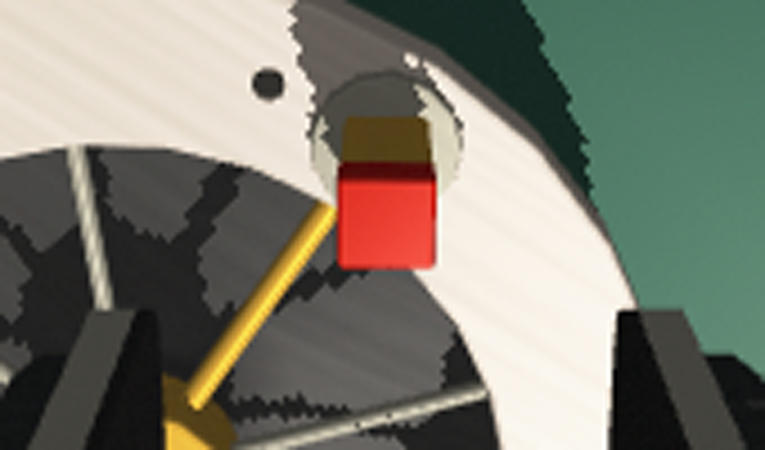

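```bash
python3 -c "
from h import *
go((.4943,.0139,.062),2.47)"
```

```text
move mm [ 0.6  0.2 68.3] rz -0.002
```

>>> jog_arm(squeeze=60, increments=[{"tx":0.6,"ty":0.2,"tz":35,"rx":0,"ry":0,"rz":0,"grip":60},{"tx":0.6,"ty":0.2,"tz":60,"rx":0,"ry":0,"rz":0,"grip":50},{"tx":0.6,"ty":0.2,"tz":68,"rx":0,"ry":0,"rz":0,"grip":40},{"tx":0.6,"ty":0.2,"tz":68,"rx":0,"ry":0,"rz":0,"grip":30},{"tx":0.6,"ty":0.2,"tz":68,"rx":0,"ry":0,"rz":0,"grip":24},{"tx":0.6,"ty":0.2,"tz":68,"rx":0,"ry":0,"rz":0,"grip":22}])

```text
time: 3.7
ee_pos: [0.4952, 0.014, 0.0634]
eef_rot: [0.001, 0.328, 0.945, 0.0]
force: [0.3, 0.2, 0.1]
grip_width: 0.019
```

```bash
python3 -c "
from h import *
info(); st,im=shot('wrist','w3.png')"
```

```text
t 3.7 pos [0.4952 0.014  0.0634] yaw 2.4729 tilt [0.0019 0.    ] q [ 0.0252  0.3917  2.0398  0.      0.7082 -2.4477] F [0.294  0.1592 0.0629] M [-0.0452  0.0104  0.0309] w 0.019
```

View pics/w3.png

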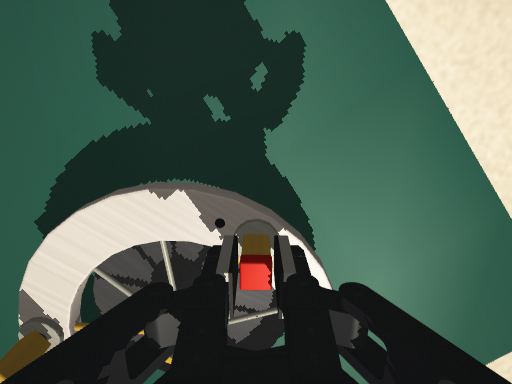

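>>> jog_arm(squeeze=40, increments=[{"tx":0,"ty":0,"tz":0,"rx":0,"ry":0,"rz":0,"grip":18},{"tx":0,"ty":0,"tz":0,"rx":0,"ry":0,"rz":0,"grip":12},{"tx":0,"ty":0,"tz":0,"rx":0,"ry":0,"rz":0,"grip":0},{"tx":0,"ty":0,"tz":0,"rx":0,"ry":0,"rz":0,"grip":0}])

```text
time: 4.15
ee_pos: [0.4951, 0.0139, 0.0631]
eef_rot: [0.001, 0.328, 0.945, 0.0]
force: [-0.0, -0.5, 7.0]
grip_width: 0.013
```

```bash
python3 -c "
from h import *
info();info(); st,im=shot('wrist','w4.png')"
```

```text
t 4.15 pos [0.4951 0.0139 0.0631] yaw 2.4738 tilt [ 0.0017 -0.0001] q [ 0.0251  0.3921  2.0401 -0.0002  0.7077 -2.4486] F [-0.0318 -0.5355  7.0088] M [-0.1447  0.0086  0.0167] w 0.013
t 4.15 pos [0.4951 0.0139 0.0631] yaw 2.4738 tilt [ 0.0017 -0.0001] q [ 0.0251  0.3921  2.0401 -0.0002  0.7077 -2.4486] F [-0.0318 -0.5355  7.0088] M [-0.1447  0.0086  0.0167] w 0.013
```

View pics/w4.png

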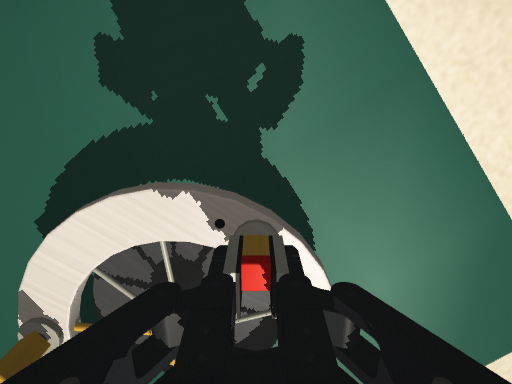

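>>> jog_arm(squeeze=50, increments=[{"tx":0,"ty":0,"tz":0,"rx":0,"ry":0,"rz":0.05,"grip":0},{"tx":0,"ty":0,"tz":0,"rx":0,"ry":0,"rz":0.1,"grip":0},{"tx":0,"ty":0,"tz":0,"rx":0,"ry":0,"rz":0.1,"grip":0}])

```text
time: 4.5
ee_pos: [0.4951, 0.0139, 0.0632]
eef_rot: [0.001, 0.375, 0.927, 0.0]
force: [-0.7, -1.5, 7.7]
grip_width: 0.0134
```

```bash
python3 -c "
from h import *
info()"
```

```text
t 4.5 pos [0.4951 0.0139 0.0632] yaw 2.3722 tilt [ 0.0017 -0.0001] q [ 0.0251  0.3921  2.0401 -0.0002  0.7077 -2.3469] F [-0.7331 -1.4555  7.6828] M [-0.1469  0.0731  0.0249] w 0.0134
```

>>> jog_arm(increments=[{"tx":0,"ty":0,"tz":0,"rx":0,"ry":0,"rz":0.05,"grip":0},{"tx":0,"ty":0,"tz":0,"rx":0,"ry":0,"rz":0.1,"grip":0},{"tx":0,"ty":0,"tz":0,"rx":0,"ry":0,"rz":0.1,"grip":0}])

```text
time: 4.8
ee_pos: [0.4951, 0.0139, 0.0632]
eef_rot: [0.001, 0.421, 0.907, 0.0]
force: [-0.1, -2.1, 7.5]
grip_width: 0.013
```

```bash
python3 -c "
from h import *
info()"
```

```text
t 4.8 pos [0.4951 0.0139 0.0632] yaw 2.2723 tilt [ 0.0018 -0.0001] q [ 0.0251  0.3921  2.04   -0.0003  0.7077 -2.2469] F [-0.1497 -2.0737  7.5011] M [-0.2219  0.0445  0.0405] w 0.013
```

>>> jog_arm(increments=[{"tx":0,"ty":0,"tz":0,"rx":0,"ry":0,"rz":0.05,"grip":0},{"tx":0,"ty":0,"tz":0,"rx":0,"ry":0,"rz":0.1,"grip":0},{"tx":0,"ty":0,"tz":0,"rx":0,"ry":0,"rz":0.1,"grip":0}])

```text
time: 5.1
ee_pos: [0.4951, 0.0139, 0.0632]
eef_rot: [0.001, 0.466, 0.885, 0.0]
force: [-0.5, -1.0, 7.1]
grip_width: 0.013
```

```bash
python3 -c "
from h import *
info()"
```

```text
t 5.1 pos [0.4951 0.0139 0.0632] yaw 2.1722 tilt [ 0.0018 -0.0001] q [ 0.0251  0.392   2.04   -0.0003  0.7077 -2.1469] F [-0.4712 -1.0241  7.1053] M [-0.2226  0.0898 -0.0304] w 0.013
```

>>> jog_arm(increments=[{"tx":0,"ty":0,"tz":0,"rx":0,"ry":0,"rz":0.05,"grip":0},{"tx":0,"ty":0,"tz":0,"rx":0,"ry":0,"rz":0.1,"grip":0},{"tx":0,"ty":0,"tz":0,"rx":0,"ry":0,"rz":0.1,"grip":0}])

```text
time: 5.4
ee_pos: [0.4951, 0.0139, 0.0631]
eef_rot: [0.001, 0.51, 0.86, 0.0]
force: [0.2, -1.1, 7.1]
grip_width: 0.0131
```

```bash
python3 -c "
from h import *
st=info();print(st['joint_torque'])"
```

```text
t 5.4 pos [0.4951 0.0139 0.0631] yaw 2.0722 tilt [ 0.0017 -0.0001] q [ 0.0251  0.3922  2.0401 -0.0003  0.7077 -2.0469] F [ 0.244  -1.1294  7.0521] M [-0.2322  0.1329 -0.0193] w 0.0131
[  0.553  -47.756  -20.4475   0.2649  -0.1292   0.6537]
```

>>> jog_arm(increments=[{"tx":0,"ty":0,"tz":0,"rx":0,"ry":0,"rz":0.05,"grip":0},{"tx":0,"ty":0,"tz":0,"rx":0,"ry":0,"rz":0.1,"grip":0},{"tx":0,"ty":0,"tz":0,"rx":0,"ry":0,"rz":0.1,"grip":0}])

```text
time: 5.7
ee_pos: [0.4951, 0.0139, 0.0631]
eef_rot: [0.001, 0.552, 0.834, 0.0]
force: [-0.6, -1.8, 7.1]
grip_width: 0.0129
```

```bash
python3 -c "
from h import *
st=info();print(st['joint_torque'])"
```

```text
t 5.7 pos [0.4951 0.0139 0.0631] yaw 1.9722 tilt [ 0.0018 -0.0001] q [ 0.0251  0.3921  2.04   -0.0003  0.7077 -1.9469] F [-0.5904 -1.8463  7.0672] M [-0.2145  0.0161  0.0392] w 0.0129
[  0.5707 -47.7629 -20.4399   0.2737  -0.1222   0.6537]
```

>>> jog_arm(increments=[{"tx":0,"ty":0,"tz":0,"rx":0,"ry":0,"rz":0.05,"grip":0},{"tx":0,"ty":0,"tz":0,"rx":0,"ry":0,"rz":0.1,"grip":0},{"tx":0,"ty":0,"tz":0,"rx":0,"ry":0,"rz":0.1,"grip":0}])

```text
time: 6.0
ee_pos: [0.4951, 0.0139, 0.0631]
eef_rot: [0.001, 0.593, 0.805, 0.0]
force: [0.2, -1.5, 7.8]
grip_width: 0.013
```

```bash
python3 -c "
from h import *
st=info();print(st['joint_torque'])"
```

```text
t 6.0 pos [0.4951 0.0139 0.0631] yaw 1.8722 tilt [ 0.0018 -0.0001] q [ 0.0251  0.3921  2.04   -0.0003  0.7077 -1.8469] F [ 0.1595 -1.494   7.7798] M [-0.1511  0.0345 -0.0177] w 0.013
[  0.592  -47.7682 -20.4332   0.2827  -0.1164   0.6538]
```

>>> jog_arm(increments=[{"tx":0,"ty":0,"tz":0,"rx":0,"ry":0,"rz":0.05,"grip":0},{"tx":0,"ty":0,"tz":0,"rx":0,"ry":0,"rz":0.1,"grip":0},{"tx":0,"ty":0,"tz":0,"rx":0,"ry":0,"rz":0.1,"grip":0}])

```text
time: 6.3
ee_pos: [0.4951, 0.0139, 0.0631]
eef_rot: [0.001, 0.632, 0.775, 0.001]
force: [-0.4, -0.2, 7.2]
grip_width: 0.013
```

```bash
python3 -c "
from h import *
st=info();print(st['joint_torque'])"
```

```text
t 6.3 pos [0.4951 0.0139 0.0631] yaw 1.7722 tilt [ 0.0018 -0.0001] q [ 0.0251  0.3921  2.04   -0.0003  0.7077 -1.7469] F [-0.4037 -0.1978  7.2095] M [-0.2041  0.0538  0.0228] w 0.013
[  0.609  -47.7717 -20.4279   0.2928  -0.1112   0.6538]
```

>>> jog_arm(increments=[{"tx":0,"ty":0,"tz":0,"rx":0,"ry":0,"rz":0.05,"grip":0},{"tx":0,"ty":0,"tz":0,"rx":0,"ry":0,"rz":0.1,"grip":0},{"tx":0,"ty":0,"tz":0,"rx":0,"ry":0,"rz":0.1,"grip":0}])

```text
time: 6.6
ee_pos: [0.4951, 0.0139, 0.0631]
eef_rot: [0.001, 0.67, 0.742, 0.001]
force: [0.3, -1.2, 8.1]
grip_width: 0.013
```

```bash
python3 -c "
from h import *
st=info();print(st['joint_torque'])"
```

```text
t 6.6 pos [0.4951 0.0139 0.0631] yaw 1.6722 tilt [ 0.0018 -0.0002] q [ 0.0251  0.3921  2.04   -0.0003  0.7077 -1.6469] F [ 0.313  -1.2458  8.1485] M [-0.2094  0.0856  0.0083] w 0.013
[  0.6339 -47.7736 -20.4238   0.3034  -0.107    0.6538]
```

>>> jog_arm(increments=[{"tx":0,"ty":0,"tz":0,"rx":0,"ry":0,"rz":0.05,"grip":0},{"tx":0,"ty":0,"tz":0,"rx":0,"ry":0,"rz":0.1,"grip":0},{"tx":0,"ty":0,"tz":0,"rx":0,"ry":0,"rz":0.1,"grip":0}])

```text
time: 6.9
ee_pos: [0.4951, 0.0139, 0.0631]
eef_rot: [0.001, 0.707, 0.708, 0.001]
force: [-0.1, -2.2, 6.6]
grip_width: 0.0128
```

```bash
python3 -c "
from h import *
st=info();print(st['joint_torque'])"
```

```text
t 6.9 pos [0.4951 0.0139 0.0631] yaw 1.5722 tilt [ 0.0018 -0.0002] q [ 0.0251  0.3921  2.04   -0.0003  0.7076 -1.5469] F [-0.1344 -2.2118  6.6112] M [-0.232   0.0207  0.0245] w 0.0128
[  0.6574 -47.7771 -20.4191   0.3153  -0.1038   0.6538]
```

>>> jog_arm(increments=[{"tx":0,"ty":0,"tz":0,"rx":0,"ry":0,"rz":0.05,"grip":0},{"tx":0,"ty":0,"tz":0,"rx":0,"ry":0,"rz":0.1,"grip":0},{"tx":0,"ty":0,"tz":0,"rx":0,"ry":0,"rz":0.1,"grip":0}])

```text
time: 7.2
ee_pos: [0.4951, 0.0138, 0.0631]
eef_rot: [0.001, 0.741, 0.671, 0.001]
force: [0.2, -1.9, 6.7]
grip_width: 0.013
```

```bash
python3 -c "
from h import *
st=info();print(st['joint_torque'])"
```

```text
t 7.2 pos [0.4951 0.0138 0.0631] yaw 1.4722 tilt [ 0.0018 -0.0002] q [ 0.0251  0.3921  2.04   -0.0003  0.7076 -1.4469] F [ 0.226  -1.9237  6.7228] M [-0.26    0.0263  0.0024] w 0.013
[  0.6775 -47.7795 -20.4168   0.3262  -0.1008   0.6538]
```

>>> jog_arm(increments=[{"tx":0,"ty":0,"tz":0,"rx":0,"ry":0,"rz":0.05,"grip":0},{"tx":0,"ty":0,"tz":0,"rx":0,"ry":0,"rz":0.1,"grip":0},{"tx":0,"ty":0,"tz":0,"rx":0,"ry":0,"rz":0.1,"grip":0}])

```text
time: 7.5
ee_pos: [0.4952, 0.0138, 0.0632]
eef_rot: [0.001, 0.774, 0.634, 0.001]
force: [-0.2, -1.5, 6.3]
grip_width: 0.0132
```

```bash
python3 -c "
from h import *
st=info();print(st['joint_torque'])"
```

```text
t 7.5 pos [0.4952 0.0138 0.0632] yaw 1.3722 tilt [ 0.0019 -0.0002] q [ 0.025   0.3921  2.04   -0.0004  0.7076 -1.3469] F [-0.2245 -1.4914  6.2875] M [-0.2339  0.0373 -0.    ] w 0.0132
[  0.7057 -47.7797 -20.4147   0.338   -0.0993   0.6539]
```

>>> jog_arm(increments=[{"tx":0,"ty":0,"tz":0,"rx":0,"ry":0,"rz":0.05,"grip":0},{"tx":0,"ty":0,"tz":0,"rx":0,"ry":0,"rz":0.1,"grip":0},{"tx":0,"ty":0,"tz":0,"rx":0,"ry":0,"rz":0.1,"grip":0}])

```text
time: 7.8
ee_pos: [0.4951, 0.0138, 0.0631]
eef_rot: [0.001, 0.804, 0.594, 0.001]
force: [-0.5, -1.2, 6.1]
grip_width: 0.0129
```

```bash
python3 -c "
from h import *
st=info();print(st['joint_torque'])"
```

```text
t 7.8 pos [0.4951 0.0138 0.0631] yaw 1.2722 tilt [ 0.0018 -0.0002] q [ 0.0251  0.3921  2.04   -0.0004  0.7076 -1.2469] F [-0.5273 -1.1853  6.1331] M [-0.2101  0.0054  0.001 ] w 0.0129
[  0.7309 -47.7794 -20.4151   0.3501  -0.099    0.6538]
```

>>> jog_arm(increments=[{"tx":0,"ty":0,"tz":0,"rx":0,"ry":0,"rz":0.05,"grip":0},{"tx":0,"ty":0,"tz":0,"rx":0,"ry":0,"rz":0.1,"grip":0},{"tx":0,"ty":0,"tz":0,"rx":0,"ry":0,"rz":0.1,"grip":0}])

```text
time: 8.1
ee_pos: [0.4951, 0.0138, 0.0632]
eef_rot: [0.001, 0.833, 0.553, 0.001]
force: [0.1, -1.6, 7.2]
grip_width: 0.0127
```

```bash
python3 -c "
from h import *
st=info();print(st['joint_torque'])"
```

```text
t 8.1 pos [0.4951 0.0138 0.0632] yaw 1.1725 tilt [ 0.0018 -0.0003] q [ 0.0251  0.3921  2.04   -0.0005  0.7077 -1.1471] F [ 0.0576 -1.6108  7.1539] M [-0.2612 -0.0003  0.1593] w 0.0127
[  0.5616 -47.7791 -20.4152   0.4349  -0.0992   0.7871]
```

>>> jog_arm(increments=[{"tx":0,"ty":0,"tz":0,"rx":0,"ry":0,"rz":0.05,"grip":0},{"tx":0,"ty":0,"tz":0,"rx":0,"ry":0,"rz":0.1,"grip":0},{"tx":0,"ty":0,"tz":0,"rx":0,"ry":0,"rz":0.1,"grip":0}])

```text
time: 8.4
ee_pos: [0.4952, 0.0138, 0.0632]
eef_rot: [0.001, 0.86, 0.511, 0.001]
force: [-0.0, -1.7, 7.4]
grip_width: 0.0128
```

```bash
python3 -c "
from h import *
st=info();print(st['joint_torque']);shot('wrist','w5.png')"
```

```text
t 8.4 pos [0.4952 0.0138 0.0632] yaw 1.0727 tilt [ 0.0019 -0.0003] q [ 0.0251  0.3921  2.04   -0.0005  0.7076 -1.0472] F [-0.0236 -1.6795  7.3924] M [-0.2488  0.0635  0.2761] w 0.0128
[  0.4809 -47.7764 -20.4171   0.5066  -0.1      0.8756]
```

View pics/w5.png

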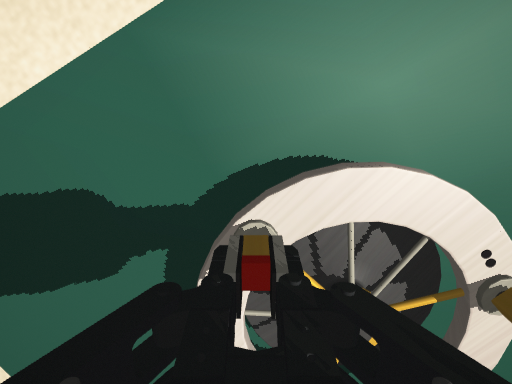

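>>> jog_arm(increments=[{"tx":0,"ty":0,"tz":0,"rx":0,"ry":0,"rz":0.08,"grip":0},{"tx":0,"ty":0,"tz":0,"rx":0,"ry":0,"rz":0.16,"grip":0},{"tx":0,"ty":0,"tz":0,"rx":0,"ry":0,"rz":0.24,"grip":0},{"tx":0,"ty":0,"tz":0,"rx":0,"ry":0,"rz":0.32,"grip":0},{"tx":0,"ty":0,"tz":0,"rx":0,"ry":0,"rz":0.4,"grip":0},{"tx":0,"ty":0,"tz":0,"rx":0,"ry":0,"rz":0.48,"grip":0},{"tx":0,"ty":0,"tz":0,"rx":0,"ry":0,"rz":0.56,"grip":0},{"tx":0,"ty":0,"tz":0,"rx":0,"ry":0,"rz":0.64,"grip":0},{"tx":0,"ty":0,"tz":0,"rx":0,"ry":0,"rz":0.72,"grip":0},{"tx":0,"ty":0,"tz":0,"rx":0,"ry":0,"rz":0.8,"grip":0}])

```text
time: 9.45
ee_pos: [0.4951, 0.0138, 0.0632]
eef_rot: [0.0, 0.991, 0.135, 0.001]
force: [0.5, -1.5, 7.5]
grip_width: 0.0129
```

```bash
python3 -c "
from h import *
st=info();print(st['joint_torque'])"
```

```text
t 9.45 pos [0.4951 0.0138 0.0632] yaw 0.2713 tilt [ 0.0018 -0.0004] q [ 0.0251  0.3921  2.04   -0.0007  0.7077 -0.2457] F [ 0.484  -1.4518  7.505 ] M [-0.257  -0.0089  0.2845] w 0.0129
[  0.614  -47.7429 -20.4666   0.601   -0.1372  -1.056 ]
```

>>> jog_arm(increments=[{"tx":0,"ty":0,"tz":0,"rx":0,"ry":0,"rz":0.08,"grip":0},{"tx":0,"ty":0,"tz":0,"rx":0,"ry":0,"rz":0.16,"grip":0},{"tx":0,"ty":0,"tz":0,"rx":0,"ry":0,"rz":0.24,"grip":0},{"tx":0,"ty":0,"tz":0,"rx":0,"ry":0,"rz":0.32,"grip":0},{"tx":0,"ty":0,"tz":0,"rx":0,"ry":0,"rz":0.4,"grip":0},{"tx":0,"ty":0,"tz":0,"rx":0,"ry":0,"rz":0.48,"grip":0},{"tx":0,"ty":0,"tz":0,"rx":0,"ry":0,"rz":0.56,"grip":0},{"tx":0,"ty":0,"tz":0,"rx":0,"ry":0,"rz":0.64,"grip":0},{"tx":0,"ty":0,"tz":0,"rx":0,"ry":0,"rz":0.71,"grip":0},{"tx":0,"ty":0,"tz":0,"rx":0,"ry":0,"rz":0.71,"grip":0}])

```text
time: 10.45
ee_pos: [0.4951, 0.0137, 0.0631]
eef_rot: [0.0, 0.976, -0.217, 0.001]
force: [-0.3, -0.8, 7.8]
grip_width: 0.0131
```

```bash
python3 -c "
from h import *
st=info();print(st['joint_torque'])"
```

```text
t 10.45 pos [0.4951 0.0137 0.0631] yaw -0.438 tilt [ 0.0017 -0.0004] q [ 0.025   0.3921  2.0401 -0.0007  0.7077  0.4635] F [-0.2663 -0.8304  7.8478] M [-0.3158  0.1067  0.2921] w 0.0131
[  0.6858 -47.6994 -20.5282   0.6043  -0.1851   1.1411]
```

>>> jog_arm(increments=[{"tx":0,"ty":0,"tz":0,"rx":0,"ry":0,"rz":0,"grip":30},{"tx":0,"ty":0,"tz":0,"rx":0,"ry":0,"rz":0,"grip":50},{"tx":0,"ty":0,"tz":0,"rx":0,"ry":0,"rz":0,"grip":60},{"tx":0,"ty":0,"tz":-25,"rx":0,"ry":0,"rz":0,"grip":60},{"tx":0,"ty":0,"tz":-70,"rx":0,"ry":0,"rz":0,"grip":60},{"tx":0,"ty":0,"tz":-100,"rx":0,"ry":0,"rz":0,"grip":60},{"tx":0,"ty":0,"tz":-100,"rx":0,"ry":0,"rz":0,"grip":60}])

```text
time: 11.15
ee_pos: [0.4968, 0.0141, 0.1661]
eef_rot: [-0.001, 0.976, -0.216, 0.003]
force: [0.9, 0.3, -0.1]
grip_width: 0.0513
```

```bash
python3 -c "
from h import *
info(); st,im=shot('wrist','w6.png');redtop(im,cam('wrist',st));go((.5924,.1246,.15),2.0)"
```

```text
t 11.15 pos [0.4968 0.0141 0.1661] yaw -0.436 tilt [0.0068 0.0002] q [0.0253 0.2302 1.9701 0.0001 0.9345 0.4612] F [ 0.8922  0.2978 -0.1194] M [-0.0268  0.0021 -0.0036] w 0.0513
rect [0.4945 0.0158] [16.026 14.287] ang 70.3560791015625 1.2279452291158397 mean [0.4946 0.0159]
move mm [  41.  -141.    14.5] rz -2.436
```

View pics/w6.png

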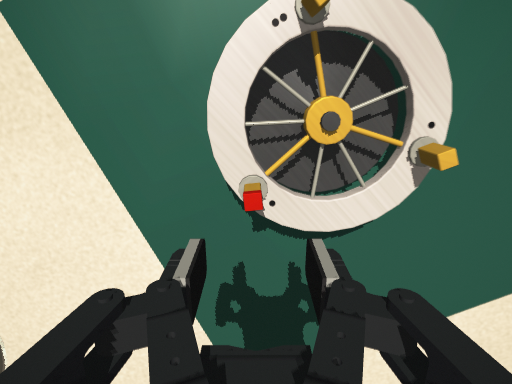

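>>> jog_arm(increments=[{"tx":5,"ty":-20,"tz":5,"rx":0,"ry":0,"rz":-0.14,"grip":60},{"tx":12,"ty":-50,"tz":10,"rx":0,"ry":0,"rz":-0.28,"grip":60},{"tx":22,"ty":-85,"tz":14,"rx":0,"ry":0,"rz":-0.42,"grip":60},{"tx":32,"ty":-115,"tz":14,"rx":0,"ry":0,"rz":-0.56,"grip":60},{"tx":41,"ty":-141,"tz":14,"rx":0,"ry":0,"rz":-0.7,"grip":60},{"tx":41,"ty":-141,"tz":14,"rx":0,"ry":0,"rz":-0.84,"grip":60},{"tx":41,"ty":-141,"tz":14,"rx":0,"ry":0,"rz":-0.98,"grip":60},{"tx":41,"ty":-141,"tz":14,"rx":0,"ry":0,"rz":-1.12,"grip":60},{"tx":41,"ty":-141,"tz":14,"rx":0,"ry":0,"rz":-1.26,"grip":60},{"tx":41,"ty":-141,"tz":14,"rx":0,"ry":0,"rz":-1.4,"grip":60}])

```text
time: 12.2
ee_pos: [0.5899, 0.1243, 0.1463]
eef_rot: [-0.0, 0.885, 0.466, -0.001]
force: [-0.2, 0.1, -0.4]
grip_width: 0.0515
```

>>> jog_arm(increments=[{"tx":0,"ty":0,"tz":0,"rx":0,"ry":0,"rz":-0.14,"grip":60},{"tx":0,"ty":0,"tz":0,"rx":0,"ry":0,"rz":-0.28,"grip":60},{"tx":0,"ty":0,"tz":0,"rx":0,"ry":0,"rz":-0.42,"grip":60},{"tx":0,"ty":0,"tz":0,"rx":0,"ry":0,"rz":-0.56,"grip":60},{"tx":0,"ty":0,"tz":0,"rx":0,"ry":0,"rz":-0.7,"grip":60},{"tx":0,"ty":0,"tz":0,"rx":0,"ry":0,"rz":-0.84,"grip":60},{"tx":0,"ty":0,"tz":0,"rx":0,"ry":0,"rz":-0.87,"grip":60},{"tx":0,"ty":0,"tz":0,"rx":0,"ry":0,"rz":-0.87,"grip":60},{"tx":0,"ty":0,"tz":0,"rx":0,"ry":0,"rz":-0.87,"grip":60}])

```text
time: 13.1
ee_pos: [0.5903, 0.1243, 0.1471]
eef_rot: [-0.001, 0.609, 0.793, -0.001]
force: [-0.9, -0.1, -0.1]
grip_width: 0.0512
```

```bash
python3 -c "
from h import *
info(); st,im=shot('wrist','w7.png');print(w2px(cam('wrist',st),(.5924,.1246,.087)))
im=im[170:270,170:340];cv2.imwrite('pics/w7c.png',cv2.resize(im,None,fx=4.5,fy=4.5,interpolation=cv2.INTER_CUBIC))"
```

```text
t 13.1 pos [0.5903 0.1243 0.1471] yaw 1.8327 tilt [-0.0018 -0.0004] q [ 0.2051  0.4109  1.7536  0.      0.9789 -1.6276] F [-0.855  -0.0611 -0.0593] M [-0.0578 -0.0213 -0.0172] w 0.0512
[254.1005 213.2716]
```

View pics/w7.png

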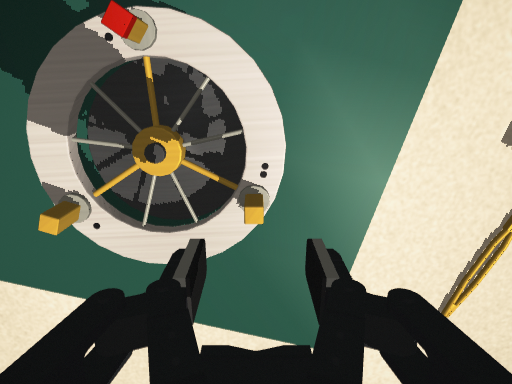

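View pics/w7c.png

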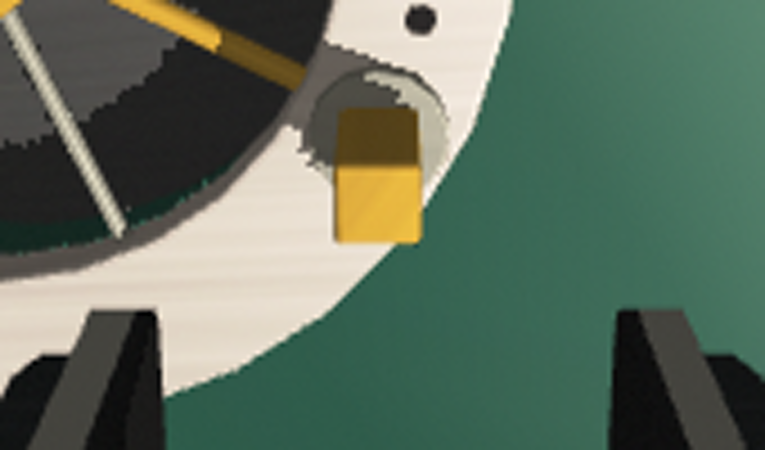

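```bash
cat >> h.py <<'E'
def nip(cr,off,s,C,c=np.array([.5759,.0404])):
    P=np.array([px2w(C,(off[0]+(x+.5)/s-.5,off[1]+(y+.5)/s-.5),.087)[:2] for x,y in cr])
    e=np.roll(P,-1,0)-P;a=np.arctan2(e[:,1],e[:,0]);d=P.mean(0)-c
    print("ctr",P.mean(0),"sides",np.linalg.norm(e,axis=1),"deg",np.degrees(a)%90,"R",np.hypot(*d),np.degrees(np.arctan2(d[1],d[0])))
    return P.mean(0)
E
python3 -c "
from h import *
p=nip([(335,165),(420,165),(421,242),(335,242)],(170,170),4.5,cam('wrist',observe()))
go((*p,.062),1.83)"
```

```text
ctr [0.59404859 0.1246208 ] sides [0.01334351 0.01314484 0.0137522  0.01314255] deg [14.99793355 16.13496214 14.99571126 14.35334791] R 0.0861540166151053 77.83938244635917
move mm [-0.7  3.6 85.3] rz 0.0028
```

>>> jog_arm(squeeze=50, increments=[{"tx":-0.6,"ty":2.9,"tz":35,"rx":0,"ry":0,"rz":0,"grip":60},{"tx":-0.6,"ty":2.9,"tz":65,"rx":0,"ry":0,"rz":0,"grip":50},{"tx":-0.6,"ty":2.9,"tz":84,"rx":0,"ry":0,"rz":0,"grip":40},{"tx":-0.6,"ty":2.9,"tz":84,"rx":0,"ry":0,"rz":0,"grip":30},{"tx":-0.6,"ty":2.9,"tz":84,"rx":0,"ry":0,"rz":0,"grip":22},{"tx":-0.6,"ty":2.9,"tz":84,"rx":0,"ry":0,"rz":0,"grip":18},{"tx":-0.6,"ty":2.9,"tz":84,"rx":0,"ry":0,"rz":0,"grip":12},{"tx":-0.6,"ty":2.9,"tz":84,"rx":0,"ry":0,"rz":0,"grip":0},{"tx":-0.6,"ty":2.9,"tz":84,"rx":0,"ry":0,"rz":0,"grip":0}])

```text
time: 14.05
ee_pos: [0.5949, 0.1244, 0.0656]
eef_rot: [0.001, 0.608, 0.794, 0.001]
force: [0.8, -4.6, 7.3]
grip_width: 0.0128
```

```bash
python3 -c "
from h import *
st=info();print(st['joint_torque']); st,im=shot('wrist','w8.png')"
```

```text
t 14.05 pos [0.5949 0.1244 0.0656] yaw 1.834 tilt [ 0.0023 -0.0001] q [ 0.204   0.5222  1.7936 -0.0007  0.8236 -1.6296] F [ 0.8229 -4.5645  7.2644] M [-0.7406 -0.088  -0.0121] w 0.0128
[  2.8244 -59.7615 -24.1018   1.15    -0.2427   0.0023]
```

View pics/w8.png

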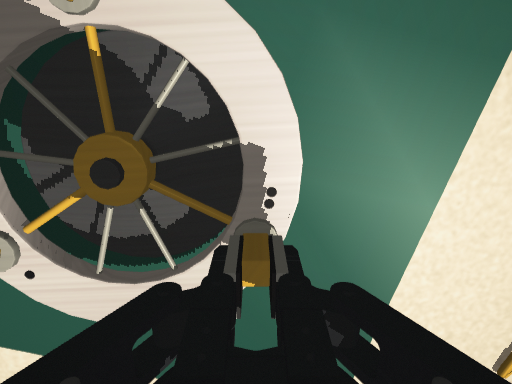

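>>> jog_arm(increments=[{"tx":-0.1,"ty":0,"tz":0,"rx":0,"ry":0,"rz":0.05,"grip":0},{"tx":-0.1,"ty":0,"tz":0,"rx":0,"ry":0,"rz":0.1,"grip":0},{"tx":-0.1,"ty":0,"tz":0,"rx":0,"ry":0,"rz":0.1,"grip":0}])

```text
time: 14.4
ee_pos: [0.595, 0.1244, 0.0656]
eef_rot: [0.001, 0.648, 0.762, 0.001]
force: [0.3, -4.2, 6.5]
grip_width: 0.0127
```

```bash
python3 -c "
from h import *
st=info();print(st['joint_torque'])"
```

```text
t 14.4 pos [0.595  0.1244 0.0656] yaw 1.7323 tilt [0.0022 0.0001] q [ 0.2039  0.5222  1.7936 -0.0005  0.8237 -1.5281] F [ 0.3474 -4.2498  6.4985] M [-0.733   0.004   0.0114] w 0.0127
[  2.4809 -59.7065 -24.1204   1.0296  -0.2462   0.6527]
```

>>> jog_arm(increments=[{"tx":0,"ty":0,"tz":0,"rx":0,"ry":0,"rz":0.05,"grip":0},{"tx":0,"ty":0,"tz":0,"rx":0,"ry":0,"rz":0.1,"grip":0},{"tx":0,"ty":0,"tz":0,"rx":0,"ry":0,"rz":0.1,"grip":0}])

```text
time: 14.7
ee_pos: [0.595, 0.1244, 0.0656]
eef_rot: [0.001, 0.685, 0.729, 0.001]
force: [0.1, -4.3, 6.7]
grip_width: 0.0125
```

```bash
python3 -c "
from h import *
st=info();print(st['joint_torque'])"
```

```text
t 14.7 pos [0.595  0.1244 0.0656] yaw 1.6324 tilt [0.0022 0.    ] q [ 0.2039  0.5222  1.7935 -0.0006  0.8236 -1.4281] F [ 0.074  -4.2521  6.6583] M [-0.6472  0.0053 -0.0028] w 0.0125
[  2.4354 -59.7159 -24.1049   1.0287  -0.2311   0.6701]
```

>>> jog_arm(increments=[{"tx":0,"ty":0,"tz":0,"rx":0,"ry":0,"rz":0.05,"grip":0},{"tx":0,"ty":0,"tz":0,"rx":0,"ry":0,"rz":0.1,"grip":0},{"tx":0,"ty":0,"tz":0,"rx":0,"ry":0,"rz":0.1,"grip":0}])

```text
time: 15.0
ee_pos: [0.595, 0.1244, 0.0656]
eef_rot: [0.001, 0.72, 0.694, 0.001]
force: [0.7, -3.7, 6.7]
grip_width: 0.0125
```

```bash
python3 -c "
from h import *
st=info();print(st['joint_torque'])"
```

```text
t 15.0 pos [0.595  0.1244 0.0656] yaw 1.5328 tilt [ 0.0023 -0.0001] q [ 0.204   0.5222  1.7935 -0.0007  0.8236 -1.3283] F [ 0.7162 -3.6916  6.6681] M [-0.6992 -0.0568  0.2551] w 0.0125
[  2.1497 -59.7407 -24.0784   1.1395  -0.2055   0.8767]
```

>>> jog_arm(increments=[{"tx":0,"ty":0,"tz":0,"rx":0,"ry":0,"rz":0.08,"grip":0},{"tx":0,"ty":0,"tz":0,"rx":0,"ry":0,"rz":0.16,"grip":0},{"tx":0,"ty":0,"tz":0,"rx":0,"ry":0,"rz":0.24,"grip":0},{"tx":0,"ty":0,"tz":0,"rx":0,"ry":0,"rz":0.32,"grip":0},{"tx":0,"ty":0,"tz":0,"rx":0,"ry":0,"rz":0.4,"grip":0},{"tx":0,"ty":0,"tz":0,"rx":0,"ry":0,"rz":0.48,"grip":0},{"tx":0,"ty":0,"tz":0,"rx":0,"ry":0,"rz":0.56,"grip":0},{"tx":0,"ty":0,"tz":0,"rx":0,"ry":0,"rz":0.64,"grip":0},{"tx":0,"ty":0,"tz":0,"rx":0,"ry":0,"rz":0.72,"grip":0},{"tx":0,"ty":0,"tz":0,"rx":0,"ry":0,"rz":0.8,"grip":0}])

```text
time: 16.0
ee_pos: [0.5951, 0.1244, 0.0656]
eef_rot: [0.0, 0.934, 0.358, 0.001]
force: [0.6, -3.3, 7.0]
grip_width: 0.0131
```

```bash
python3 -c "
from h import *
st=info();print(st['joint_torque'])"
```

```text
t 16.0 pos [0.5951 0.1244 0.0656] yaw 0.7313 tilt [ 0.0025 -0.    ] q [ 0.204   0.5222  1.7935 -0.0007  0.8234 -0.5268] F [ 0.5591 -3.3195  7.002 ] M [-0.622  -0.1153  0.285 ] w 0.0131
[  2.0708 -59.8661 -23.9067   1.1499  -0.0551  -1.0559]
```

>>> jog_arm(increments=[{"tx":0,"ty":0,"tz":0,"rx":0,"ry":0,"rz":0.08,"grip":0},{"tx":0,"ty":0,"tz":0,"rx":0,"ry":0,"rz":0.16,"grip":0},{"tx":0,"ty":0,"tz":0,"rx":0,"ry":0,"rz":0.24,"grip":0},{"tx":0,"ty":0,"tz":0,"rx":0,"ry":0,"rz":0.32,"grip":0},{"tx":0,"ty":0,"tz":0,"rx":0,"ry":0,"rz":0.4,"grip":0},{"tx":0,"ty":0,"tz":0,"rx":0,"ry":0,"rz":0.48,"grip":0},{"tx":0,"ty":0,"tz":0,"rx":0,"ry":0,"rz":0.56,"grip":0},{"tx":0,"ty":0,"tz":0,"rx":0,"ry":0,"rz":0.64,"grip":0},{"tx":0,"ty":0,"tz":0,"rx":0,"ry":0,"rz":0.72,"grip":0},{"tx":0,"ty":0,"tz":0,"rx":0,"ry":0,"rz":0.8,"grip":0}])

```text
time: 17.0
ee_pos: [0.5952, 0.1244, 0.0656]
eef_rot: [-0.0, 0.999, -0.034, 0.001]
force: [0.4, -3.8, 5.6]
grip_width: 0.0131
```

```bash
python3 -c "
from h import *
st=info();print(st['joint_torque'])"
```

```text
t 17.0 pos [0.5952 0.1244 0.0656] yaw -0.0687 tilt [ 0.0028 -0.0001] q [ 0.2039  0.5223  1.7934 -0.0009  0.8232  0.2732] F [ 0.4005 -3.7665  5.5726] M [-0.7171 -0.2073  0.2115] w 0.0131
[  2.3009 -59.9771 -23.7633   1.2754   0.059   -1.0553]
```

>>> jog_arm(increments=[{"tx":0,"ty":0,"tz":0,"rx":0,"ry":0,"rz":0.08,"grip":0},{"tx":0,"ty":0,"tz":0,"rx":0,"ry":0,"rz":0.16,"grip":0},{"tx":0,"ty":0,"tz":0,"rx":0,"ry":0,"rz":0.24,"grip":0},{"tx":0,"ty":0,"tz":0,"rx":0,"ry":0,"rz":0.32,"grip":0},{"tx":0,"ty":0,"tz":0,"rx":0,"ry":0,"rz":0.4,"grip":0},{"tx":0,"ty":0,"tz":0,"rx":0,"ry":0,"rz":0.48,"grip":0},{"tx":0,"ty":0,"tz":0,"rx":0,"ry":0,"rz":0.56,"grip":0},{"tx":0,"ty":0,"tz":0,"rx":0,"ry":0,"rz":0.64,"grip":0},{"tx":0,"ty":0,"tz":0,"rx":0,"ry":0,"rz":0.72,"grip":0},{"tx":0,"ty":0,"tz":0,"rx":0,"ry":0,"rz":0.8,"grip":0}])

```text
time: 18.0
ee_pos: [0.5952, 0.1243, 0.0656]
eef_rot: [-0.0, 0.907, -0.421, 0.001]
force: [1.0, -5.2, 6.1]
grip_width: 0.0131
```

```bash
python3 -c "
from h import *
st=info();print(st['joint_torque']);go(st['ee_pos'],-1.6016);shot('wrist','w9.png')"
```

```text
t 18.0 pos [0.5952 0.1243 0.0656] yaw -0.8686 tilt [ 0.0028 -0.0002] q [ 0.2039  0.5223  1.7934 -0.0011  0.8233  1.0732] F [ 1.0393 -5.1582  6.0753] M [-0.9475 -0.1671  0.2138] w 0.0131
[  2.7065 -59.997  -23.744    1.4696   0.0499  -1.0548]
move mm [0. 0. 0.] rz 0.733
```

View pics/w9.png

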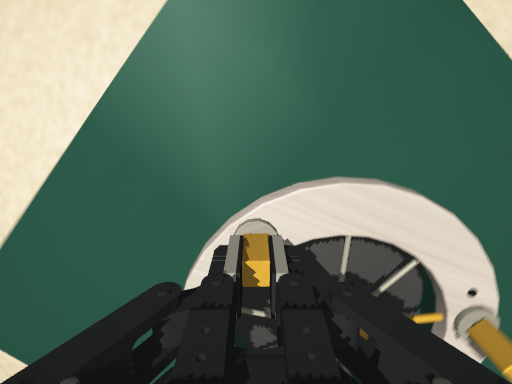

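>>> jog_arm(increments=[{"tx":0,"ty":0,"tz":0,"rx":0,"ry":0,"rz":0.08,"grip":0},{"tx":0,"ty":0,"tz":0,"rx":0,"ry":0,"rz":0.16,"grip":0},{"tx":0,"ty":0,"tz":0,"rx":0,"ry":0,"rz":0.24,"grip":0},{"tx":0,"ty":0,"tz":0,"rx":0,"ry":0,"rz":0.32,"grip":0},{"tx":0,"ty":0,"tz":0,"rx":0,"ry":0,"rz":0.4,"grip":0},{"tx":0,"ty":0,"tz":0,"rx":0,"ry":0,"rz":0.48,"grip":0},{"tx":0,"ty":0,"tz":0,"rx":0,"ry":0,"rz":0.56,"grip":0},{"tx":0,"ty":0,"tz":0,"rx":0,"ry":0,"rz":0.64,"grip":0},{"tx":0,"ty":0,"tz":0,"rx":0,"ry":0,"rz":0.73,"grip":0},{"tx":0,"ty":0,"tz":0,"rx":0,"ry":0,"rz":0.73,"grip":0}])

```text
time: 19.05
ee_pos: [0.5952, 0.1242, 0.0656]
eef_rot: [0.001, -0.697, 0.717, -0.001]
force: [1.0, -5.5, 6.4]
grip_width: 0.0128
```

```bash
python3 -c "
from h import *
st=info();print(st['joint_torque'])"
```

```text
t 19.05 pos [0.5952 0.1242 0.0656] yaw -1.5984 tilt [ 0.0027 -0.0004] q [ 0.2037  0.5223  1.7934 -0.0013  0.8234  1.803 ] F [ 1.0202 -5.5139  6.3845] M [-0.9904 -0.1472  0.235 ] w 0.0128
[  3.0112 -59.9226 -23.8465   1.5563  -0.0664   1.3699]
```

>>> jog_arm(increments=[{"tx":0,"ty":0,"tz":0,"rx":0,"ry":0,"rz":0,"grip":0},{"tx":0,"ty":0,"tz":0,"rx":0,"ry":0,"rz":0,"grip":30},{"tx":0,"ty":0,"tz":0,"rx":0,"ry":0,"rz":0,"grip":50},{"tx":0,"ty":0,"tz":0,"rx":0,"ry":0,"rz":0,"grip":60},{"tx":0,"ty":0,"tz":-25,"rx":0,"ry":0,"rz":0,"grip":60},{"tx":0,"ty":0,"tz":-60,"rx":0,"ry":0,"rz":0,"grip":60},{"tx":0,"ty":0,"tz":-85,"rx":0,"ry":0,"rz":0,"grip":60},{"tx":0,"ty":0,"tz":-85,"rx":0,"ry":0,"rz":0,"grip":60}])

```text
time: 19.85
ee_pos: [0.5961, 0.1253, 0.1529]
eef_rot: [0.003, -0.698, 0.716, -0.001]
force: [-0.1, 0.6, -0.0]
grip_width: 0.0514
```

```bash
python3 -c "
from h import *
import math
info(); st,im=shot('wrist','w10.png');shot('top','t10.png')
a=math.radians(198.5-240);p=(.5759+.086*math.cos(a),.0404+.086*math.sin(a));print(p);go((*p,.15),1.3)"
```

```text
t 19.85 pos [0.5961 0.1253 0.1529] yaw -1.596 tilt [0.0057 0.0015] q [0.2045 0.4085 1.7421 0.0003 0.9851 1.8003] F [-0.1334  0.5838 -0.0228] M [-0.0104  0.0194  0.0743] w 0.0514
(0.6403101919878541, -0.01658532414655342)
move mm [140.1 -49.9  -0.6] rz -2.8959
```

View pics/w10.png

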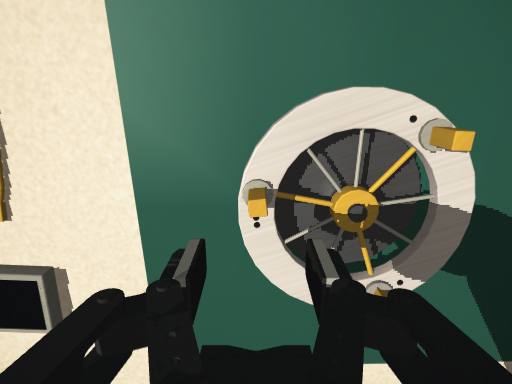

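>>> jog_arm(increments=[{"tx":10,"ty":-4,"tz":0,"rx":0,"ry":0,"rz":-0.14,"grip":60},{"tx":35,"ty":-12,"tz":0,"rx":0,"ry":0,"rz":-0.28,"grip":60},{"tx":65,"ty":-24,"tz":0,"rx":0,"ry":0,"rz":-0.42,"grip":60},{"tx":95,"ty":-35,"tz":0,"rx":0,"ry":0,"rz":-0.56,"grip":60},{"tx":125,"ty":-45,"tz":0,"rx":0,"ry":0,"rz":-0.7,"grip":60},{"tx":140,"ty":-50,"tz":0,"rx":0,"ry":0,"rz":-0.84,"grip":60},{"tx":140,"ty":-50,"tz":0,"rx":0,"ry":0,"rz":-0.98,"grip":60},{"tx":140,"ty":-50,"tz":0,"rx":0,"ry":0,"rz":-1.12,"grip":60},{"tx":140,"ty":-50,"tz":0,"rx":0,"ry":0,"rz":-1.26,"grip":60},{"tx":140,"ty":-50,"tz":0,"rx":0,"ry":0,"rz":-1.4,"grip":60}])

```text
time: 20.95
ee_pos: [0.6393, -0.0167, 0.1473]
eef_rot: [0.0, 0.995, -0.095, -0.002]
force: [-0.3, 0.1, 0.1]
grip_width: 0.0514
```

>>> jog_arm(increments=[{"tx":0,"ty":0,"tz":0,"rx":0,"ry":0,"rz":-0.14,"grip":60},{"tx":0,"ty":0,"tz":0,"rx":0,"ry":0,"rz":-0.28,"grip":60},{"tx":0,"ty":0,"tz":0,"rx":0,"ry":0,"rz":-0.42,"grip":60},{"tx":0,"ty":0,"tz":0,"rx":0,"ry":0,"rz":-0.56,"grip":60},{"tx":0,"ty":0,"tz":0,"rx":0,"ry":0,"rz":-0.7,"grip":60},{"tx":0,"ty":0,"tz":0,"rx":0,"ry":0,"rz":-0.84,"grip":60},{"tx":0,"ty":0,"tz":0,"rx":0,"ry":0,"rz":-0.98,"grip":60},{"tx":0,"ty":0,"tz":0,"rx":0,"ry":0,"rz":-1.12,"grip":60},{"tx":0,"ty":0,"tz":0,"rx":0,"ry":0,"rz":-1.26,"grip":60},{"tx":0,"ty":0,"tz":0,"rx":0,"ry":0,"rz":-1.4,"grip":60}])

```text
time: 21.95
ee_pos: [0.6392, -0.0165, 0.1473]
eef_rot: [-0.001, 0.823, 0.569, -0.001]
force: [-0.3, 0.3, -0.1]
grip_width: 0.0511
```

>>> jog_arm(increments=[{"tx":0,"ty":0,"tz":0,"rx":0,"ry":0,"rz":-0.14,"grip":60},{"tx":0,"ty":0,"tz":0,"rx":0,"ry":0,"rz":-0.28,"grip":60},{"tx":0,"ty":0,"tz":0,"rx":0,"ry":0,"rz":-0.28,"grip":60},{"tx":0,"ty":0,"tz":0,"rx":0,"ry":0,"rz":-0.28,"grip":60}])

```text
time: 22.35
ee_pos: [0.6397, -0.0166, 0.148]
eef_rot: [-0.001, 0.738, 0.674, -0.001]
force: [0.7, -1.2, 0.0]
grip_width: 0.0512
```

```bash
python3 -c "
from h import *
info(); st,im=shot('wrist','w11.png');print(w2px(cam('wrist',st),(.6403,-.0166,.087)))
im=im[170:270,170:340];cv2.imwrite('pics/w11c.png',cv2.resize(im,None,fx=4.5,fy=4.5,interpolation=cv2.INTER_CUBIC))"
```

```text
t 22.35 pos [ 0.6397 -0.0166  0.148 ] yaw 1.4799 tilt [-0.002   0.0001] q [-0.0283  0.4612  1.6694  0.0001  1.013  -1.5082] F [ 0.6916 -1.1738  0.0318] M [-0.0006  0.0087  0.0193] w 0.0512
[254.9164 211.0936]
```

View pics/w11.png

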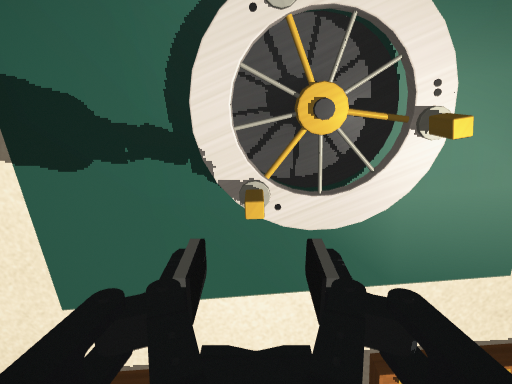

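View pics/w11c.png

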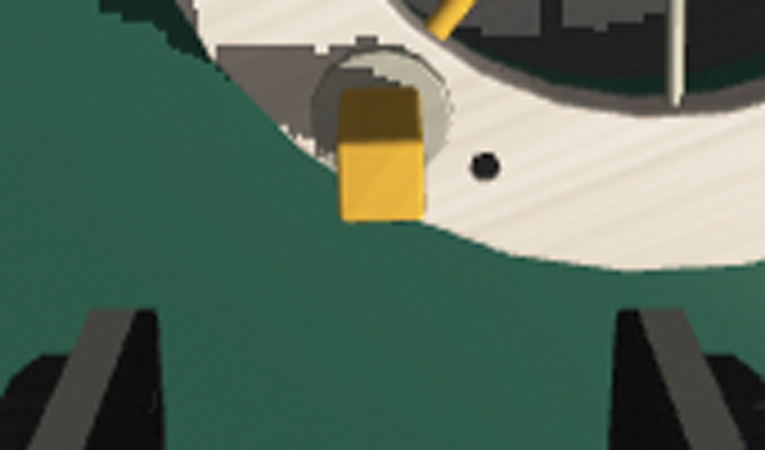

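```bash
python3 -c "
from h import *
p=nip([(338,142),(422,140.5),(425,219.5),(341,221)],(170,170),4.5,cam('wrist',observe()))
go((*p,.064),1.49)"
```

```text
ctr [ 0.63961953 -0.01692453] sides [0.01317511 0.01340464 0.01342545 0.01340517] deg [85.87905372 87.30424991 85.89792788 86.23407926] R 0.085710442674509 -41.97575763272175
move mm [-0.4 -0.1 84.3] rz -0.0099
```

>>> jog_arm(squeeze=50, increments=[{"tx":-0.4,"ty":0.3,"tz":35,"rx":0,"ry":0,"rz":-0.025,"grip":60},{"tx":-0.4,"ty":0.3,"tz":65,"rx":0,"ry":0,"rz":-0.025,"grip":50},{"tx":-0.4,"ty":0.3,"tz":85,"rx":0,"ry":0,"rz":-0.025,"grip":40},{"tx":-0.4,"ty":0.3,"tz":85,"rx":0,"ry":0,"rz":-0.025,"grip":30},{"tx":-0.4,"ty":0.3,"tz":85,"rx":0,"ry":0,"rz":-0.025,"grip":22},{"tx":-0.4,"ty":0.3,"tz":85,"rx":0,"ry":0,"rz":-0.025,"grip":18},{"tx":-0.4,"ty":0.3,"tz":85,"rx":0,"ry":0,"rz":-0.025,"grip":12},{"tx":-0.4,"ty":0.3,"tz":85,"rx":0,"ry":0,"rz":-0.025,"grip":0},{"tx":-0.4,"ty":0.3,"tz":85,"rx":0,"ry":0,"rz":-0.025,"grip":0}])

```text
time: 23.3
ee_pos: [0.6417, -0.0175, 0.0657]
eef_rot: [0.001, 0.729, 0.685, 0.001]
force: [-0.7, -4.3, 7.6]
grip_width: 0.0128
```

```bash
python3 -c "
from h import *
st=info();print(st['joint_torque']); st,im=shot('wrist','w12.png')"
```

```text
t 23.3 pos [ 0.6417 -0.0175  0.0657] yaw 1.5088 tilt [ 0.0023 -0.0005] q [-0.0294  0.5637  1.7149 -0.0006  0.8607 -1.5378] F [-0.7051 -4.304   7.619 ] M [-0.6531  0.1689  0.0388] w 0.0128
[  2.3269 -63.2958 -25.1262   0.9269  -0.2672   0.0112]
```

View pics/w12.png

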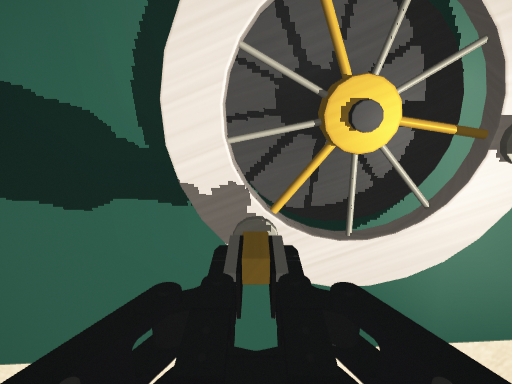

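>>> jog_arm(increments=[{"tx":-0.1,"ty":0,"tz":0,"rx":0,"ry":0,"rz":0.05,"grip":0},{"tx":-0.1,"ty":0,"tz":0,"rx":0,"ry":0,"rz":0.1,"grip":0},{"tx":-0.1,"ty":0,"tz":0,"rx":0,"ry":0,"rz":0.1,"grip":0}])

```text
time: 23.65
ee_pos: [0.6417, -0.0176, 0.0657]
eef_rot: [0.001, 0.763, 0.647, 0.001]
force: [-0.2, -3.8, 7.0]
grip_width: 0.0126
```

```bash
python3 -c "
from h import *
st=info();print(st['joint_torque'])"
```

```text
t 23.65 pos [ 0.6417 -0.0176  0.0657] yaw 1.4072 tilt [ 0.0023 -0.0005] q [-0.0295  0.5637  1.7148 -0.0006  0.8607 -1.4363] F [-0.1746 -3.7909  7.0473] M [-0.643   0.1342  0.0018] w 0.0126
[  2.2845 -63.2758 -25.1403   0.93    -0.2607   0.6569]
```

>>> jog_arm(increments=[{"tx":0,"ty":0,"tz":0,"rx":0,"ry":0,"rz":0.05,"grip":0},{"tx":0,"ty":0,"tz":0,"rx":0,"ry":0,"rz":0.1,"grip":0},{"tx":0,"ty":0,"tz":0,"rx":0,"ry":0,"rz":0.1,"grip":0}])

```text
time: 23.95
ee_pos: [0.6417, -0.0177, 0.0657]
eef_rot: [0.001, 0.794, 0.608, 0.001]
force: [-1.0, -3.6, 6.3]
grip_width: 0.0132
```

```bash
python3 -c "
from h import *
st=info();print(st['joint_torque'])"
```

```text
t 23.95 pos [ 0.6417 -0.0177  0.0657] yaw 1.3072 tilt [ 0.0023 -0.0007] q [-0.0296  0.5637  1.7148 -0.0008  0.8608 -1.3362] F [-0.9781 -3.6048  6.3448] M [-0.6992  0.1717  0.0419] w 0.0132
[  2.5544 -63.2661 -25.1508   1.0406  -0.2671   0.6577]
```

>>> jog_arm(increments=[{"tx":0,"ty":0,"tz":0,"rx":0,"ry":0,"rz":0.05,"grip":0},{"tx":0,"ty":0,"tz":0,"rx":0,"ry":0,"rz":0.1,"grip":0},{"tx":0,"ty":0,"tz":0,"rx":0,"ry":0,"rz":0.1,"grip":0}])

```text
time: 24.25
ee_pos: [0.6416, -0.0178, 0.0657]
eef_rot: [0.001, 0.823, 0.568, 0.001]
force: [-1.6, -4.3, 6.3]
grip_width: 0.0128
```

```bash
python3 -c "
from h import *
st=info();print(st['joint_torque'])"
```

```text
t 24.25 pos [ 0.6416 -0.0178  0.0657] yaw 1.2072 tilt [ 0.0023 -0.0008] q [-0.0297  0.5637  1.7148 -0.0009  0.8608 -1.2363] F [-1.5837 -4.2813  6.3278] M [-0.7571  0.1711  0.0256] w 0.0128
[  2.81   -63.2506 -25.1731   1.1474  -0.2834   0.658 ]
```

>>> jog_arm(increments=[{"tx":0,"ty":0,"tz":0,"rx":0,"ry":0,"rz":0.05,"grip":0},{"tx":0,"ty":0,"tz":0,"rx":0,"ry":0,"rz":0.1,"grip":0},{"tx":0,"ty":0,"tz":0,"rx":0,"ry":0,"rz":0.1,"grip":0}])

```text
time: 24.55
ee_pos: [0.6416, -0.0178, 0.0657]
eef_rot: [0.001, 0.851, 0.526, 0.001]
force: [-0.6, -4.5, 6.8]
grip_width: 0.0126
```

```bash
python3 -c "
from h import *
st=info();print(st['joint_torque'])"
```

```text
t 24.55 pos [ 0.6416 -0.0178  0.0657] yaw 1.1073 tilt [ 0.0022 -0.0008] q [-0.0297  0.5637  1.7149 -0.001   0.8608 -1.1363] F [-0.5889 -4.4944  6.8496] M [-0.7632  0.1556  0.028 ] w 0.0126
[  3.0596 -63.2232 -25.2078   1.2518  -0.31     0.6583]
```

>>> jog_arm(increments=[{"tx":-0.2,"ty":0.1,"tz":0,"rx":0,"ry":0,"rz":0.05,"grip":0},{"tx":-0.2,"ty":0.1,"tz":0,"rx":0,"ry":0,"rz":0.1,"grip":0},{"tx":-0.2,"ty":0.1,"tz":0,"rx":0,"ry":0,"rz":0.1,"grip":0}])

```text
time: 24.85
ee_pos: [0.6416, -0.0179, 0.0657]
eef_rot: [0.001, 0.876, 0.483, 0.001]
force: [-0.9, -4.3, 7.6]
grip_width: 0.0131
```

```bash
python3 -c "
from h import *
st=info();print(st['joint_torque'])"
```

```text
t 24.85 pos [ 0.6416 -0.0179  0.0657] yaw 1.0072 tilt [ 0.0022 -0.0007] q [-0.03    0.5637  1.7148 -0.0008  0.8609 -1.0366] F [-0.8734 -4.2753  7.6453] M [-0.6513  0.1967  0.0217] w 0.0131
[  2.682  -63.1823 -25.2598   1.1034  -0.3498   0.6574]
```

>>> jog_arm(increments=[{"tx":0,"ty":0,"tz":0,"rx":0,"ry":0,"rz":0.05,"grip":0},{"tx":0,"ty":0,"tz":0,"rx":0,"ry":0,"rz":0.1,"grip":0},{"tx":0,"ty":0,"tz":0,"rx":0,"ry":0,"rz":0.1,"grip":0}])

```text
time: 25.15
ee_pos: [0.6415, -0.018, 0.0657]
eef_rot: [0.001, 0.899, 0.438, 0.001]
force: [-1.2, -4.7, 6.5]
grip_width: 0.013
```

```bash
python3 -c "
from h import *
st=info();print(st['joint_torque'])"
```

```text
t 25.15 pos [ 0.6415 -0.018   0.0657] yaw 0.9072 tilt [ 0.0021 -0.0008] q [-0.0301  0.5637  1.7149 -0.001   0.8609 -0.9367] F [-1.2295 -4.6986  6.5017] M [-0.7515  0.2491  0.0026] w 0.013
[  2.9297 -63.1384 -25.3154   1.2021  -0.3948   0.6581]
```

>>> jog_arm(increments=[{"tx":0,"ty":0,"tz":0,"rx":0,"ry":0,"rz":0.05,"grip":0},{"tx":0,"ty":0,"tz":0,"rx":0,"ry":0,"rz":0.1,"grip":0},{"tx":0,"ty":0,"tz":0,"rx":0,"ry":0,"rz":0.1,"grip":0}])

```text
time: 25.45
ee_pos: [0.6415, -0.018, 0.0657]
eef_rot: [0.001, 0.92, 0.393, 0.001]
force: [-1.2, -5.6, 7.3]
grip_width: 0.0128
```

```bash
python3 -c "
from h import *
st=info();print(st['joint_torque'])"
```

```text
t 25.45 pos [ 0.6415 -0.018   0.0657] yaw 0.8074 tilt [ 0.002  -0.0009] q [-0.03    0.5636  1.7149 -0.0011  0.861  -0.8367] F [-1.1529 -5.5954  7.2668] M [-0.8793  0.2937  0.067 ] w 0.0128
[  3.1437 -63.0869 -25.3827   1.2924  -0.4485   0.6584]
```

>>> jog_arm(increments=[{"tx":-0.3,"ty":0.2,"tz":0,"rx":0,"ry":0,"rz":0.05,"grip":0},{"tx":-0.3,"ty":0.2,"tz":0,"rx":0,"ry":0,"rz":0.1,"grip":0},{"tx":-0.3,"ty":0.2,"tz":0,"rx":0,"ry":0,"rz":0.1,"grip":0}])

```text
time: 25.75
ee_pos: [0.6414, -0.0182, 0.0657]
eef_rot: [0.001, 0.938, 0.346, 0.001]
force: [-1.5, -3.6, 7.2]
grip_width: 0.0127
```

```bash
python3 -c "
from h import *
st=info();print(st['joint_torque'])"
```

```text
t 25.75 pos [ 0.6414 -0.0182  0.0657] yaw 0.7072 tilt [ 0.0019 -0.0006] q [-0.0305  0.5636  1.7151 -0.0007  0.861  -0.7373] F [-1.4576 -3.5651  7.2409] M [-0.6214  0.2508  0.0581] w 0.0127
[  2.3107 -63.0781 -25.389    1.0035  -0.4506   0.6971]
```

>>> jog_arm(increments=[{"tx":0,"ty":0,"tz":0,"rx":0,"ry":0,"rz":0.05,"grip":0},{"tx":0,"ty":0,"tz":0,"rx":0,"ry":0,"rz":0.1,"grip":0},{"tx":0,"ty":0,"tz":0,"rx":0,"ry":0,"rz":0.1,"grip":0}])

```text
time: 26.05
ee_pos: [0.6414, -0.0183, 0.0657]
eef_rot: [0.001, 0.954, 0.299, 0.001]
force: [-1.4, -4.2, 7.3]
grip_width: 0.0126
```

```bash
python3 -c "
from h import *
st=info();print(st['joint_torque'])"
```

```text
t 26.05 pos [ 0.6414 -0.0183  0.0657] yaw 0.6077 tilt [ 0.0019 -0.0008] q [-0.0304  0.5636  1.7151 -0.0009  0.861  -0.6375] F [-1.4092 -4.2178  7.2604] M [-0.673   0.2926  0.2667] w 0.0126
[  2.3163 -63.0123 -25.4731   1.1966  -0.5167   0.8807]
```

>>> jog_arm(increments=[{"tx":0,"ty":0,"tz":0,"rx":0,"ry":0,"rz":0.05,"grip":0},{"tx":0,"ty":0,"tz":0,"rx":0,"ry":0,"rz":0.1,"grip":0},{"tx":0,"ty":0,"tz":0,"rx":0,"ry":0,"rz":0.1,"grip":0}])

```text
time: 26.35
ee_pos: [0.6413, -0.0183, 0.0657]
eef_rot: [0.001, 0.968, 0.251, 0.001]
force: [-2.4, -4.4, 8.5]
grip_width: 0.013
```

```bash
python3 -c "
from h import *
st=info();print(st['joint_torque'])"
```

```text
t 26.35 pos [ 0.6413 -0.0183  0.0657] yaw 0.5077 tilt [ 0.0017 -0.0008] q [-0.0305  0.5635  1.7152 -0.001   0.8612 -0.5375] F [-2.396  -4.4009  8.4862] M [-0.8097  0.2588  0.2104] w 0.013
[  2.4943 -62.9374 -25.5656   1.2694  -0.5923   0.8792]
```

>>> jog_arm(increments=[{"tx":-0.2,"ty":0.1,"tz":0,"rx":0,"ry":0,"rz":0.08,"grip":0},{"tx":-0.2,"ty":0.1,"tz":0,"rx":0,"ry":0,"rz":0.16,"grip":0},{"tx":-0.2,"ty":0.2,"tz":0,"rx":0,"ry":0,"rz":0.24,"grip":0},{"tx":-0.2,"ty":0.2,"tz":0,"rx":0,"ry":0,"rz":0.32,"grip":0},{"tx":-0.2,"ty":0.2,"tz":0,"rx":0,"ry":0,"rz":0.4,"grip":0},{"tx":-0.2,"ty":0.2,"tz":0,"rx":0,"ry":0,"rz":0.48,"grip":0},{"tx":-0.2,"ty":0.2,"tz":0,"rx":0,"ry":0,"rz":0.48,"grip":0}])

```text
time: 27.05
ee_pos: [0.6409, -0.0185, 0.0657]
eef_rot: [0.0, 1.0, 0.013, 0.001]
force: [-3.4, -4.1, 8.5]
grip_width: 0.0129
```

```bash
python3 -c "
from h import *
st=info();print(st['joint_torque'])"
```

```text
t 27.05 pos [ 0.6409 -0.0185  0.0657] yaw 0.0266 tilt [ 0.0011 -0.0007] q [-0.0309  0.5634  1.7155 -0.0009  0.8615 -0.0568] F [-3.4085 -4.0835  8.5204] M [-0.6421  0.5011  0.2323] w 0.0129
[  2.2531 -62.5891 -26.0017   1.1794  -0.9463   1.2584]
```

>>> jog_arm(increments=[{"tx":-0.3,"ty":0.3,"tz":0,"rx":0,"ry":0,"rz":0.08,"grip":0},{"tx":-0.3,"ty":0.3,"tz":0,"rx":0,"ry":0,"rz":0.16,"grip":0},{"tx":-0.3,"ty":0.3,"tz":0,"rx":0,"ry":0,"rz":0.24,"grip":0},{"tx":-0.3,"ty":0.3,"tz":0,"rx":0,"ry":0,"rz":0.32,"grip":0},{"tx":-0.3,"ty":0.3,"tz":0,"rx":0,"ry":0,"rz":0.4,"grip":0},{"tx":-0.3,"ty":0.3,"tz":0,"rx":0,"ry":0,"rz":0.48,"grip":0},{"tx":-0.3,"ty":0.3,"tz":0,"rx":0,"ry":0,"rz":0.48,"grip":0}])

```text
time: 27.75
ee_pos: [0.6405, -0.0185, 0.0657]
eef_rot: [0.0, 0.974, -0.225, 0.0]
force: [-2.4, -2.1, 8.8]
grip_width: 0.0127
```

```bash
python3 -c "
from h import *
st=info();print(st['joint_torque']);go(st['ee_pos'],-.946)"
```

```text
t 27.75 pos [ 0.6405 -0.0185  0.0657] yaw -0.4534 tilt [ 0.0008 -0.0004] q [-0.0311  0.563   1.7163 -0.0004  0.8615  0.4226] F [-2.3996 -2.1174  8.8243] M [-0.4619  0.5739  0.2241] w 0.0127
[  1.3289 -62.389  -26.211    0.8205  -1.1267   1.2574]
move mm [0. 0. 0.] rz 0.4926
```

>>> jog_arm(increments=[{"tx":0,"ty":0,"tz":0,"rx":0,"ry":0,"rz":0.08,"grip":0},{"tx":0,"ty":0,"tz":0,"rx":0,"ry":0,"rz":0.16,"grip":0},{"tx":0,"ty":0,"tz":0,"rx":0,"ry":0,"rz":0.24,"grip":0},{"tx":0,"ty":0,"tz":0,"rx":0,"ry":0,"rz":0.32,"grip":0},{"tx":0,"ty":0,"tz":0,"rx":0,"ry":0,"rz":0.4,"grip":0},{"tx":0,"ty":0,"tz":0,"rx":0,"ry":0,"rz":0.49,"grip":0},{"tx":0,"ty":0,"tz":0,"rx":0,"ry":0,"rz":0.49,"grip":0},{"tx":0,"ty":0,"tz":0,"rx":0,"ry":0,"rz":0.49,"grip":0},{"tx":0,"ty":0,"tz":0,"rx":0,"ry":0,"rz":0.49,"grip":0}])

```text
time: 28.65
ee_pos: [0.6401, -0.0183, 0.0656]
eef_rot: [0.0, 0.891, -0.453, 0.0]
force: [-5.1, -0.6, 11.0]
grip_width: 0.013
```

```bash
python3 -c "
from h import *
st=info();print(st['joint_torque'])"
```

```text
t 28.65 pos [ 0.6401 -0.0183  0.0656] yaw -0.9407 tilt [ 0.0001 -0.0001] q [-0.0309  0.5629  1.7166 -0.0001  0.862   0.9099] F [-5.0569 -0.6222 11.0021] M [-0.2443  0.7674  0.2005] w 0.013
[  0.6884 -61.9963 -26.7011   0.5587  -1.5424   0.234 ]
```

>>> jog_arm(increments=[{"tx":0,"ty":0,"tz":0,"rx":0,"ry":0,"rz":0,"grip":30},{"tx":0,"ty":0,"tz":0,"rx":0,"ry":0,"rz":0,"grip":50},{"tx":0,"ty":0,"tz":0,"rx":0,"ry":0,"rz":0,"grip":60},{"tx":0,"ty":0,"tz":-25,"rx":0,"ry":0,"rz":0,"grip":60},{"tx":0,"ty":0,"tz":-60,"rx":0,"ry":0,"rz":0,"grip":60},{"tx":0,"ty":0,"tz":-100,"rx":0,"ry":0,"rz":0,"grip":60},{"tx":0,"ty":0,"tz":-120,"rx":0,"ry":0,"rz":0,"grip":60},{"tx":0,"ty":0,"tz":-120,"rx":0,"ry":0,"rz":0,"grip":60},{"tx":0,"ty":0,"tz":-120,"rx":0,"ry":0,"rz":0,"grip":60}])

```text
time: 29.55
ee_pos: [0.6401, -0.0183, 0.1841]
eef_rot: [-0.0, 0.891, -0.453, 0.0]
force: [-0.4, -0.3, 0.5]
grip_width: 0.0516
```

```bash
python3 -c "
from h import *
info(); st,im=shot('wrist','w13.png');_,t=shot('top','t13.png')"
```

```text
t 29.55 pos [ 0.6401 -0.0183  0.1841] yaw -0.941 tilt [0.0003 0.0001] q [-0.0309  0.4218  1.6421  0.0001  1.0774  0.91  ] F [-0.4289 -0.2874  0.4816] M [-0.0427 -0.0113  0.0023] w 0.0516
```

View pics/w13.png

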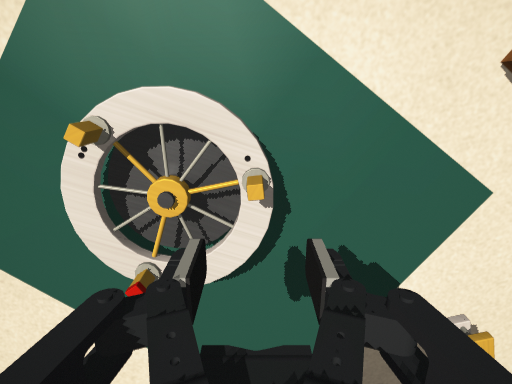

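View pics/t13.png

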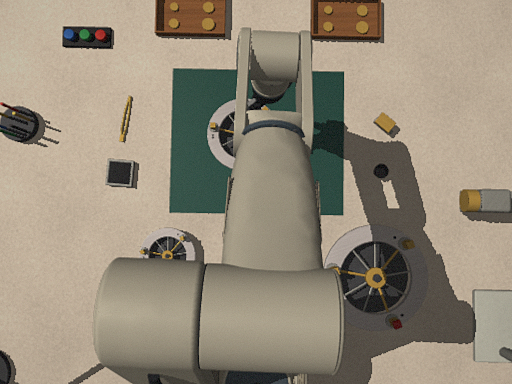

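```bash
python3 -c "
from h import *
C=cam('wrist',observe())
im=cv2.imread('pics/w13.png')
b,g,r=[im[:,:,i].astype(int) for i in range(3)]
for n,(x,y) in dict(second_dot1=(84,150),second_dot2=(81,155.5),third_dot=(247.5,158.5)).items():
    w=px2w(C,(x,y),.05);d=w[:2]-[.5759,.0404];print(n,w,np.hypot(*d),np.degrees(np.arctan2(d[1],d[0])))
import math
T=cam('wrist',dict(ee_pos=np.array([.6397,-.0166,.148]),eef_rot=[math.cos(0),0,0,0])) if 0 else None
im=im[130:230,190:320];cv2.imwrite('pics/w13c.png',cv2.resize(im,None,fx=5,fy=5,interpolation=cv2.INTER_CUBIC))
# same dots before, w1: pose t=2.15
q=R.from_matrix(np.array([[math.cos(1.5464),math.sin(1.5464),0],[math.sin(1.5464),-math.cos(1.5464),0],[0,0,-1]])).as_quat()
C1=cam('wrist',dict(ee_pos=np.array([.5757,.0345,.2199]),eef_rot=[q[3],*q[:3]]))
for n,(x,y) in dict(second_dotA=(343,158.5),second_dotB=(343,165.5),third_dot=(228.5,239.5),red=(211,103)).items():
    w=px2w(C1,(x,y),.05);d=w[:2]-[.5759,.0404];print('before',n,w,np.hypot(*d),np.degrees(np.arctan2(d[1],d[0])))
"
```

```text
second_dot1 [0.57047818 0.12503058 0.05      ] 0.08480407306081023 93.66561801013849
second_dot2 [0.56427677 0.12497703 0.05      ] 0.0853719696168187 97.8250143868005
third_dot [0.65132421 0.0009188  0.05      ] 0.08513269877984037 -27.630044737820768
before second_dotA [0.5643712 0.1244845 0.05     ] 0.08487117725567835 97.80712721998967
before second_dotB [0.57179965 0.12495536 0.05      ] 0.08465471661670852 92.77627526100365
before third_dot [0.65427835 0.00116197 0.05      ] 0.08765151851895102 -26.593612155175254
before red [ 0.50587268 -0.00834608  0.05      ] 0.08532295181188398 -145.15819259028723
```

View pics/w13c.png

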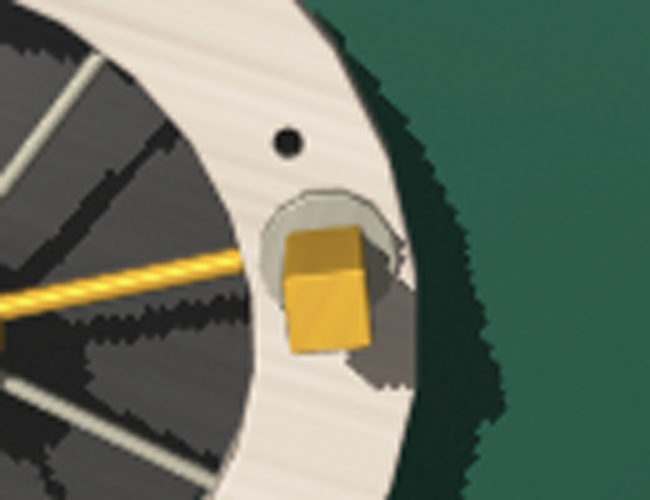

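```bash
python3 -c "
from station import *
print(job_done())"
```

```text
the job is handed in; nothing more can be done
None
```

I tensioned the three nipples on the middle-sized wheel in order (red, second, third) and handed the job in at about 30 s. No verdict came back.

I found each firm point from the last joint's torque. It rose by about 0.22 N m in each case, as expected. The spoke draw itself can't be seen, so these figures come from the measured tool angle:

| Nipple | Slack before load rose | Turn past firm | Target |
|---|---|---|---|
| Red | about 1.24 rad | 1.571 rad | 1.571 rad |
| Second | about 0.19 rad | 3.138 rad | 3.142 rad |
| Third | about 0.78 rad | 1.566 rad | 1.571 rad |

**Last checks:**
- **Release:** the gripper was open at 52 mm and about 12 cm clear above the nipples. Measured force and moment were near zero. In the close views the red and third nipples had sprung back about 0.1 rad, as expected.
- **Wheel position:** the second nipple's dots agree with the first picture to within about 1 degree (0.02 rad), against a limit of 0.1 rad. The third nipple's dot also agrees to 1 degree, but it had been partly hidden in the first picture, so that comparison is less certain.
- **Other things on the bench:** in the final top view the loupe, block, holder and tweezers are where they started.
- **Sideways force:** on the third nipple this reached about 5 N because the tool axis was slightly off the nipple's axis. I eased it while turning, and it stayed below the roughly 9 N at which the wheel slips.

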